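Load the sample unit and set its guarded power knob and flow fader

ROBOT

A 6-joint arm with a two-finger parallel gripper is mounted at the origin on the work surface. World frame = base frame: x ahead of the robot, y to its left, z up, the work surface at z = 0. Lengths are in m, angles in degrees, forces in N, time in s.
With the tool pointing down it reaches from about 0.3 to 0.75 m from the base axis. Payload 8.5 kg.
Tool frame: the origin (TCP) lies midway between the tips of the shut fingers; the grasp point (between the pads) lies env.tcp_to_grasp behind it (env.tcp_to_grasp is the distance from the TCP to the grasp point, in m); z points along the fingers, y is the direction in which the jaws open and shut (so a half turn about z gives the same grasp; the last joint's range is limited). The gripper opens to 85 mm and grips with 20 to 120 N. Pads are 22 mm wide; open, the fingers measure 114 mm over their backs; the gripper's body (76 mm by 85 mm) begins 54 mm behind the grasp point. The pads swing forward as they close: fully open they stand 13 mm farther back than shut.
Start: joints at [58.883, 21.807, 74.336, -0, 83.858, -12.336], TCP at [0.177, 0.521, 0.231] pointing down, gripper open.
Joint ranges: [-178.18, 178.18], [-50.72, 133.34], [12.68, 142.11], [-81.47, 261.47], [9.98, 163.14], [-165.26, 165.26]. Speed limits (degrees/s): [136.94, 136.94, 180, 180, 180, 180].

INTERFACE

Orientations are given as a 3x3 rotation matrix whose columns are the frame's x, y, z axes.
In Python, from rig import readout, imaging, job, env gives the robot as it stands.
- The arm moves only by the tool move_arm, never from a script. Its argument "motion" is a list of rows, each a list of 3 entries, a list of its own where there are three numbers: the shift along the tool's x, y, z normalised to -1 to 1, where 1 is 0.02 m, then the turn, a rotation vector about the tool's x, y, z normalised to -1 to 1, where 1 is 120 degrees, then the gripper command: -1 is shut, 1 is fully open, values between are in proportion. In form: [[[tx, ty, tz], [rx, ry, rz], claw], ...]. A call has 1 to 12 rows; each row shifts and turns the pose as measured when the row begins, along the tool's axes as they then stand; what a row does not reach is not made up. A row lasts 1/12 s, in which the tool goes at most 41.7 mm and 7.16 degrees, less where a joint would pass 70% of its speed; a pose out of reach is approached as far as the arm can. A call with a number of a shift or a turn outside -1 to 1 is refused whole. A call with a gripper value outside its range is refused whole. The fingers move at their own pace and stop on an object; "squeeze" is the grip in N (left out, the last holds). Time passes only in rows, so rows that do not move let the fingers close. It gives the time, the measured TCP pose, the force and the opening at its end, in the units of the state.
- readout.observe(): the state, without advancing time (a new reading comes with each control period).
- imaging.get_image(name): name is "scene" or "top" or "wrist"; returns a dict with "img" (420x560x3 uint8, blue, green, red), "fov_y" (degrees; the focal length in pixels is half the picture's height over the tangent of half this angle, whatever the lens; pixels are square), "cx", "cy" (the principal point, pixels), "eye" and "orientation" of the camera in the world. Camera axes: x right, y up, looking along -z (the intrinsics and any distortion apply to the point x, -y, -z); pixel columns grow to the right and rows downward; lengths in m; the calibration is good to about 2 mm. A picture is of the moment at which its call begins. There is no depth.
- job.close_job(): hands the job in, once; it reports no verdict.
The state is a dict: "time_s": time; "q": joint angles; "qvel": joint speeds; "joint_efforts": joint torques, N m; "position": TCP position; "tool_rot": TCP orientation; "ft_force": force on the tool from outside, world axes, zero at the start; "wrist_torque": the same for the moment, N m; "grip_width": finger opening in m.
Only numpy, scipy, OpenCV 4.12 (cv2) and the standard library are available. Lean on these libraries where they do the work, as an engineer would, in place of code of your own. Each camera call takes 0.05 s, during which the arm holds its last target.

TASK

Slide the clear hatch of the bench unit fully open, stand every sample carrier from the bench upright on the chamber floor, and slide the hatch fully shut again. Then reach through the opening of the console's guard plate and turn the sunk knob until its white pointer is in line with the long black mark, and last of all slide the fader until its index line is level with the long white lines. Leave the jar, the carton and the cup where they are.

Things in the scene. Friction and masses are not known exactly. Their poses are not given: they have to be found in the camera images.
- unit: low white and grey bench unit, fixed: 376 mm long (x), 194 wide (y), side rails 75 mm high, the rest 62. Origin on the bench, on its centre line; x runs along it to its closed housing end, z up. Its open-topped chamber is at the -x end (nearer the robot): inside 170 (x) by 160 mm (y), from x = -170 to 0 mm, walls up to 62 mm above the bench, covered by a clear sliding hatch.
- chamber_floor (a point): centre of the flat chamber floor, on its upper face, 10 mm above the bench; axes as the unit's. The chamber's walls are 85 mm from it in x and 80 mm in y.
- hatch (a joint): hatch position in m along the unit's x: 0 = fully shut over the chamber, 0.18 = fully open (end stop; it then lies over the housing). About 2 N of friction; stays where left. The hatch is a flat clear plate 188 by 168 mm in a dark frame, its top 72 mm above the bench.
- hatch_grip (a point): middle of the hatch's grip, 96 mm above the bench, axes as the unit's: an upright black bar 14 mm thick (x), 60 mm wide (y), from the hatch's top at 72 mm to 112 mm; moves with the hatch. With the hatch shut it stands 30 mm to the -x side of the chamber's centre.
- console: grey control console, fixed: 310 mm long (x), 160 wide (y), top 74 mm above the bench. Origin on the bench, 155 mm from its far end; x along it, away from the robot, z up. At its -x end a 4 mm steel guard plate (upper face 74 mm high) with a square opening 104 by 104 mm, sides along x and y, over the knob at x = -75, y = 0 mm; well floor 22 mm high. Fader on the dark panel at the +x end.
- knob (a joint): angle of the sunk knob, rad, 0 to 4.4; grows as it turns clockwise seen from above. At value a its white pointer end points at angle -a about the console's z (0: along +x). The long black mark (on the white well floor and again on the guard's rim) is at 2.2. Friction about 0.04 N m; stays where left.
- knob_grip (a point): on the knob's axis, 52 mm above the bench, 22 mm below the guard's upper face, at gripping height, under the middle of the guard opening. The knob has an upright black bar 48 mm long, 14 mm thick, from 34 to 63 mm above the bench, on a disc 52 mm across. Turns with the knob: x along the bar to the white pointer end.
- fader (a joint): position of the fader in m along the console's x: 0 to 0.10, 0 at the end nearer the knob. The long white target lines on both sides of its track are at 0.070. Friction about 1.5 N, stays where it is left.
- fader_grip (a point): middle of the fader's black cap, 98 mm above the bench: 14 mm (console's x) by 44 mm (console's y), from 80 to 116 mm above the bench, with a thin white index line across its top. Moves with the fader; at value s it is at console x = 25 mm + s, y = 0.
- carrier0_center (a point): sample carrier (two to four present, all alike; absent ones give None): aluminium plate 64 by 56 by 8 mm with dark sample strips and an upright round steel stem in its middle, 22 mm diameter, up to 44 mm above its underside. The point is in the middle of the stem, 22 mm above the underside; z points up the stem, x along the 64 mm side. 0.16 kg or so.
- carrier1_center (a point): sample carrier (two to four present, all alike; absent ones give None): aluminium plate 64 by 56 by 8 mm with dark sample strips and an upright round steel stem in its middle, 22 mm diameter, up to 44 mm above its underside. The point is in the middle of the stem, 22 mm above the underside; z points up the stem, x along the 64 mm side. 0.16 kg or so.
- carrier2_center (a point): sample carrier (two to four present, all alike; absent ones give None): aluminium plate 64 by 56 by 8 mm with dark sample strips and an upright round steel stem in its middle, 22 mm diameter, up to 44 mm above its underside. The point is in the middle of the stem, 22 mm above the underside; z points up the stem, x along the 64 mm side. 0.16 kg or so.
- carrier3_center (a point): sample carrier (two to four present, all alike; absent ones give None): aluminium plate 64 by 56 by 8 mm with dark sample strips and an upright round steel stem in its middle, 22 mm diameter, up to 44 mm above its underside. The point is in the middle of the stem, 22 mm above the underside; z points up the stem, x along the 64 mm side. 0.16 kg or so.
- jar_center (a point): middle of an amber jar, 68 mm diameter, 90 mm high, not part of the job
- carton_center (a point): middle of a cardboard carton 80 by 80 by 60 mm, not part of the job
- beaker_center (a point): middle of a white ceramic cup, 64 mm diameter, 70 mm high, not part of the job
There are look-alikes about, which are no part of the job. Leave any blue look-alike of the part that bears carrier3_center alone. Leave any turquoise look-alike of the part that bears carrier1_center alone.

How it is judged (in metres and radians):
On the way, in this order (a step that is already met when the one before it is completed fails the run):
1. the hatch is slid fully open (value of joint hatch above 0.168 m), for 0.2 s.
2. all carriers stand on the chamber floor (x of carrier0_center in the frame of chamber_floor between -0.062 and 0.062 m and y of carrier0_center in the frame of chamber_floor between -0.06 and 0.06 m and z of each of carrier0_center, carrier1_center, carrier2_center, carrier3_center in the frame of chamber_floor below 0.027 m and angle between each of carrier0_center, carrier1_center, carrier2_center, carrier3_center's own z axis and vertical below 0.12 rad and x of carrier1_center in the frame of chamber_floor between -0.062 and 0.062 m and y of carrier1_center in the frame of chamber_floor between -0.06 and 0.06 m and x of carrier2_center in the frame of chamber_floor between -0.062 and 0.062 m and y of carrier2_center in the frame of chamber_floor between -0.06 and 0.06 m and x of carrier3_center in the frame of chamber_floor between -0.062 and 0.062 m and y of carrier3_center in the frame of chamber_floor between -0.06 and 0.06 m), for 0.2 s.
3. the hatch is fully shut with all carriers inside (all of step 2 and value of joint hatch below 0.006 m), for 0.2 s.
4. the knob points to the long black mark (value of joint knob between 2.08 and 2.32 rad and value of joint hatch below 0.006 m), for 0.2 s.
5. the fader is level with the long white lines (all of step 4 and value of joint fader between 0.0645 and 0.0755 m), for 0.2 s.
At the end, for the whole second after the job is handed in: Every carrier stands on the chamber floor (upright within 0.12 rad), the hatch is shut to within 6 mm, the knob is within 0.12 rad of its mark (2.2), the fader within 5.5 mm of its lines (0.070), and all is at rest (all of step 2 and all of step 5 and linear speed of each of carrier0, carrier1, carrier2, carrier3 below 0.02 m/s); the robot touches nothing.
It fails at once if the jar is pushed away or tipped over (distance of jar_center from where it was at the start of the episode above 0.03 m or angle between jar_center's own z axis and vertical above 0.5 rad).
It fails at once if the carton is pushed away or tipped over (distance of carton_center from where it was at the start of the episode above 0.03 m or angle between carton_center's own z axis and vertical above 0.5 rad).
It fails at once if the cup is pushed away or tipped over (distance of beaker_center from where it was at the start of the episode above 0.03 m or angle between beaker_center's own z axis and vertical above 0.5 rad).
Of carrier0, carrier1, carrier2, carrier3 only 2 to 4 are there at a start; the rules pass over those that are not, and their reading is None.
At some moment in a run one of carrier0, carrier1, carrier2, carrier3 may be knocked a few centimetres aside while the robot is not near it.
It also fails if it takes over 210 s, if anything falls off the work surface, if the arm or the gripper's body presses on something with over 40 N, if the wrist force passes 120 N, or if a joint passes its speed limit or range.

## Working session

There is one attempt and no reset: what is moved stays moved. The work goes in short steps, Python scripts to look and compute and a tool call to move; the robot and the scene stay as the last step left them, time stands still between calls to the robot, and variables do not carry over. Pictures are saved under pics/ and viewed, and the job is handed in when it is done.

Besides the shell and the picture viewer there is one more tool, called as name(argument=value, ...), one argument or row to a line, values as JSON. move_arm: Moves the arm, as the interface text tells. Its arguments: {"type":"object","properties":{"motion":{"type":"array","items":{"type":"array"}},"squeeze":{"type":"number"}},"required":["motion"]}

```bash
ls; mkdir -p pics
python3 - <<'E'
from rig import readout, imaging, job, env
import cv2, numpy as np
s=readout.observe(); print(s); print(env.tcp_to_grasp)
for n in ["scene","top","wrist"]:
    d=imaging.get_image(n); cv2.imwrite(f"pics/{n}0.png",d["img"]); print(n,{k:v for k,v in d.items() if k!="img"})
E
```

```text
pics
{'time_s': 0.0, 'q': array([ 5.88831018e+01,  2.18408877e+01,  7.43839786e+01, -9.63357285e-04,
        8.38566112e+01, -1.23358419e+01]), 'qvel': array([-0.00228421, -0.02382939,  0.01733121,  0.09342432, -0.02922343,
        0.02723031]), 'joint_efforts': array([ 5.28856890e-04, -4.48464382e+01, -2.31282467e+01, -8.03263129e-05,
        4.56021240e-03, -8.89391856e-06]), 'position': array([0.17693176, 0.52046623, 0.23071729]), 'tool_rot': array([[-9.46756239e-01,  3.21950469e-01, -7.20583259e-04],
       [ 3.21951147e-01,  9.46755489e-01, -1.22607678e-03],
       [ 2.87480161e-04, -1.39278845e-03, -9.99998989e-01]]), 'ft_force': array([-0.14316646,  0.10313833,  0.19443658]), 'wrist_torque': array([-0.06482673,  0.00936046,  0.03978037]), 'grip_width': 0.08547752937376153}
0.0187
scene {'fov_y': 50.86907576787483, 'cx': 282.3751603595039, 'cy': 203.12943604285255, 'eye': array([ 1.19337848, -0.46240115,  0.75670928]), 'orientation': array([[ 0.57038134, -0.55335254,  0.60701408],
       [ 0.82112563,  0.36574828, -0.43815624],
       [ 0.02044052,  0.74835096,  0.66298795]])}
top {'fov_y': 44.22050828416976, 'cx': 286.9127765981632, 'cy': 211.30401428828065, 'eye': array([ 0.37341154, -0.01398203,  1.10904844]), 'orientation': array([[ 0.10630302,  0.97021171, -0.21768993],
       [-0.9943235 ,  0.10471862, -0.01883578],
       [ 0.00452149,  0.21845651,  0.97583621]])}
wrist {'fov_y': 69.09835749206066, 'cx': 282.0106812033246, 'cy': 209.09967871047076, 'eye': array([0.10238707, 0.5456151 , 0.37441822]), 'orientation': array([[ 0.3218539 , -0.90236334, -0.28661904],
       [ 0.9467884 ,  0.30632353,  0.09878067],
       [-0.0013379 , -0.30316053,  0.95293856]])}
```

View pics/scene0.png

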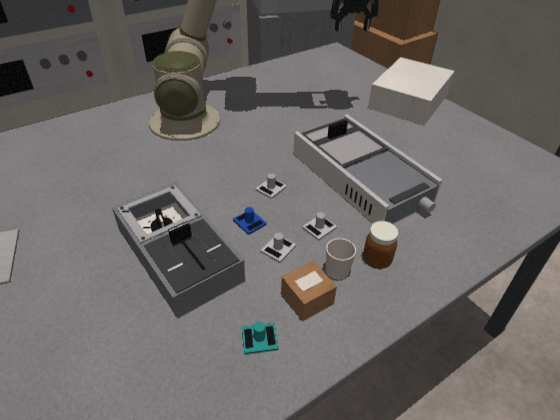

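View pics/top0.png

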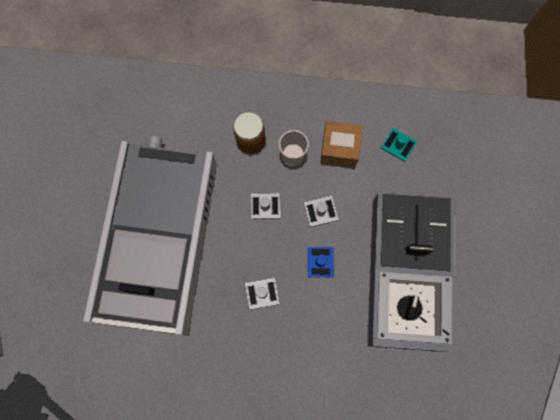

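View pics/wrist0.png

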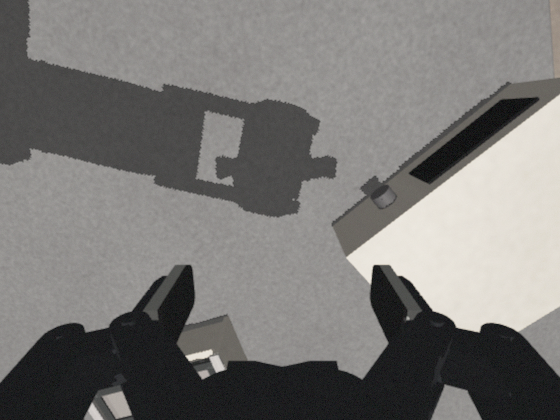

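```bash
cat > h.py <<'E'
import numpy as np, cv2
from rig import readout, imaging, job, env
def cam(n,save=None):
    d=imaging.get_image(n)
    if save: cv2.imwrite(f"pics/{save}.png",d["img"])
    return d
def ray(d,u,v):
    f=210/np.tan(np.radians(d["fov_y"]/2))
    r=np.array([(u-d["cx"])/f,-(v-d["cy"])/f,-1.0])
    return d["orientation"]@r
def onz(d,u,v,z):
    r=ray(d,u,v); t=(z-d["eye"][2])/r[2]; return d["eye"]+t*r
def proj(d,p):
    f=210/np.tan(np.radians(d["fov_y"]/2))
    c=d["orientation"].T@(np.asarray(p,float)-d["eye"]); c=c/-c[2]
    return np.array([d["cx"]+f*c[0],d["cy"]-f*c[1]])
def tri(obs):
    A=np.zeros((3,3));b=np.zeros(3)
    for d,u,v in obs:
        r=ray(d,u,v);r/=np.linalg.norm(r);P=np.eye(3)-np.outer(r,r);A+=P;b+=P@d["eye"]
    p=np.linalg.solve(A,b)
    res=[np.linalg.norm((np.eye(3)-np.outer(r,r))@(p-d["eye"])) for d,u,v in obs for r in [ray(d,u,v)/np.linalg.norm(ray(d,u,v))]]
    return p,res
def crop(img,x0,y0,x1,y1,k,name):
    cv2.imwrite(f"pics/{name}.png",cv2.resize(img[y0:y1,x0:x1],None,fx=k,fy=k,interpolation=cv2.INTER_CUBIC))
E
python3 - <<'E'
from h import *
d=cam("top","top1"); i=d["img"]
crop(i,70,130,230,345,2.75,"c_unit"); crop(i,365,185,465,355,3.5,"c_cons"); crop(i,235,115,425,315,3,"c_carr")
d=cam("scene","scene1"); 
crop(d["img"],230,160,430,360,3,"c_scar")
E
```

```text
(no output)
```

View pics/c_unit.png

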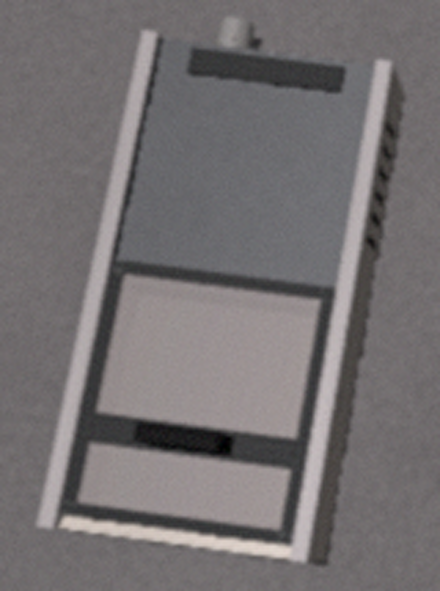

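View pics/c_cons.png

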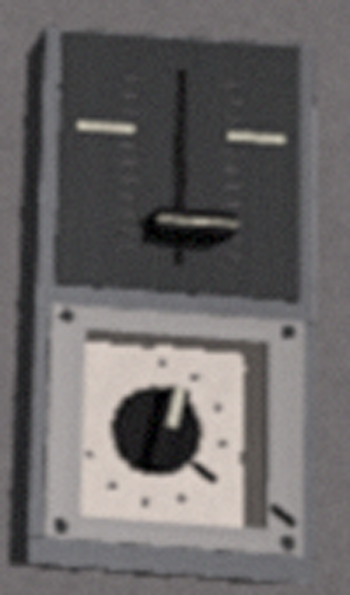

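View pics/c_carr.png

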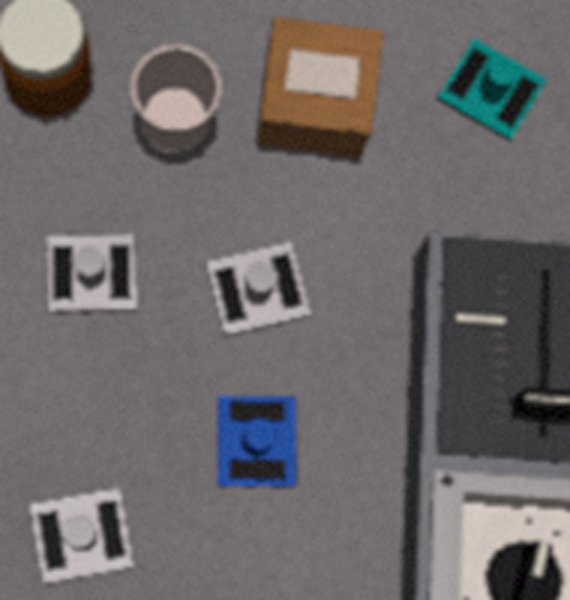

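View pics/c_scar.png

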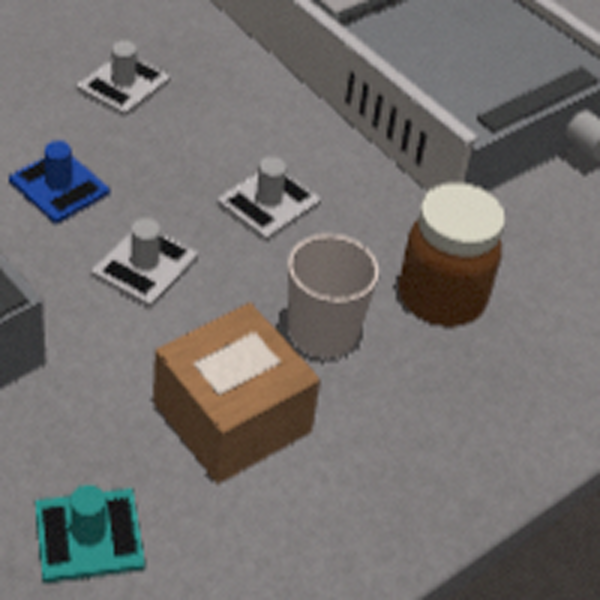

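Run:
```python
from h import *
d=cam("top"); 
P=[(40,526),(143,32),(391,62),(307,562)]
W=[onz(d,70+u/2.75,130+v/2.75,.075)[:2] for u,v in P]
for w in W: print(w.round(4))
n=np.linalg.norm
print([round(n(W[i]-W[(i+1)%4]),4) for i in range(4)], n(W[0]-W[2]),n(W[1]-W[3]))
for a,b in ((0,1),(3,2)): print(np.degrees(np.arctan2(*(W[b]-W[a])[::-1])))
for a,b in ((0,3),(1,2)): print(np.degrees(np.arctan2(*(W[b]-W[a])[::-1])))
print("c",np.mean(W,0))
# console: top z=.074
Q=[(60,32),(301,45),(300,560),(28,566),]
V=[onz(d,365+u/3.5,185+v/3.5,.074)[:2] for u,v in Q]
for w in V: print(w.round(4))
print([round(n(V[i]-V[(i+1)%4]),4) for i in range(4)])
# guard screws, opening
for nm,(u,v),z in [("fidx",(198,220),.116),("tl",(77,126),.074),("tl2",(135,128),.074),("tr",(229,135),.074),("tr2",(286,140),.074),("s1",(67,316),.074),("s2",(288,331),.074),("s3",(287,543),.074),("s4",(61,525),.074),("pt",(182,390),.063),("pb",(173,428),.063),("disc",(155,430),.034),("mark1",(195,463),.022),("mark2",(215,480),.022),("gm1",(273,507),.074),("gm2",(293,524),.074)]:
    print(nm,onz(d,365+u/3.5,185+v/3.5,z).round(4))
```

```text
[0.3428 0.3756]
[0.7166 0.368 ]
[0.7131 0.1756]
[0.3383 0.1834]
[np.float64(0.3739), np.float64(0.1925), np.float64(0.3749), np.float64(0.1922)] 0.4208585826049266 0.42091120647791963
-1.158601587991522
-1.1960694789319326
-91.33800489817644
-91.0345342194936
c [0.52767963 0.27567981]
[ 0.6616 -0.186 ]
[ 0.669  -0.3282]
[ 0.3738 -0.3386]
[ 0.3546 -0.1886]
[np.float64(0.1423), np.float64(0.2954), np.float64(0.1512), np.float64(0.3071)]
fidx [ 0.5507 -0.2623  0.116 ]
tl [ 0.6061 -0.1997  0.074 ]
tl2 [ 0.6085 -0.2335  0.074 ]
tr [ 0.6102 -0.2884  0.074 ]
tr2 [ 0.6108 -0.3216  0.074 ]
s1 [ 0.4949 -0.2011  0.074 ]
s2 [ 0.4998 -0.3271  0.074 ]
s3 [ 0.3822 -0.3311  0.074 ]
s4 [ 0.3786 -0.2054  0.074 ]
pt [ 0.461  -0.2713  0.063 ]
pb [ 0.4391 -0.2673  0.063 ]
disc [ 0.4386 -0.2639  0.034 ]
mark1 [ 0.4228 -0.2912  0.022 ]
mark2 [ 0.4142 -0.3034  0.022 ]
gm1 [ 0.401  -0.3225  0.074 ]
gm2 [ 0.3929 -0.334   0.074 ]
```

Run:
```python
from h import *
d=cam("top"); s=cam("scene")
n=np.linalg.norm
for nm,st,cs in [("A",(91,260),[(48,237),(133,236),(137,309),(50,311)]),("B",(260,275),[(209,262),(291,243),(310,312),(228,332)]),("C",(81,528),[(31,503),(120,490),(132,566),(44,582)])]:
    t=onz(d,235+st[0]/3,115+st[1]/3,.044)
    W=np.array([onz(d,235+u/3,115+v/3,.008)[:2] for u,v in cs])
    e=W[1]-W[0]+W[2]-W[3]
    print(nm,"stem",t.round(4),"plate",W.mean(0).round(4),[round(n(W[i]-W[(i+1)%4]),4) for i in range(4)],"edge01 dir",np.degrees(np.arctan2(e[1],e[0])).round(1))
    print("   scene pix of stem top", proj(s,[*W.mean(0),.044]))
# grip
for nm,uv in [("grip tl",(135,423)),("grip tr",(232,436))]:
    print(nm,onz(d,70+uv[0]/2.75,130+uv[1]/2.75,.112).round(4))
for nm,uv,z in [("hatch near l",(63,512),.072),("hatch near r",(293,541),.072),("far l",(115,262),.072),("far r",(333,290),.072),("wall near l",(60,525),.062),("wall near r",(293,556),.062)]:
    print(nm,onz(d,70+uv[0]/2.75,130+uv[1]/2.75,z).round(4))
for nm,uv,z in [("jar",(40,20),.09),("cup",(176,83),.07)]:
    print(nm,onz(d,235+uv[0]/3,115+uv[1]/3,z).round(4))
for uv in [(275,18),(383,33),(373,137),(265,120)]: print("carton",onz(d,235+uv[0]/3,115+uv[1]/3,.06).round(4))
crop(s["img"],280,100,450,230,4,"c_sunit")
```

```text
A stem [0.6269 0.0543 0.044 ] plate [0.6258 0.0547] [np.float64(0.0623), np.float64(0.0548), np.float64(0.0631), np.float64(0.0554)] edge01 dir -82.8
   scene pix of stem top [318.90945242 215.89050166]
B stem [ 0.6289 -0.0655  0.044 ] plate [ 0.6285 -0.0677] [np.float64(0.0619), np.float64(0.0532), np.float64(0.0615), np.float64(0.0538)] edge01 dir -70.2
   scene pix of stem top [276.72021934 237.27536879]
C stem [0.4398 0.0394 0.044 ] plate [0.4373 0.0401] [np.float64(0.0634), np.float64(0.0536), np.float64(0.0624), np.float64(0.0557)] edge01 dir -74.7
   scene pix of stem top [269.64026558 176.74210081]
grip tl [0.42   0.3095 0.112 ]
grip tr [0.4183 0.241  0.112 ]
hatch near l [0.3541 0.3623 0.072 ]
hatch near r [0.3515 0.1961 0.072 ]
far l [0.5374 0.3581 0.072 ]
far r [0.5338 0.1944 0.072 ]
wall near l [0.3446 0.3664 0.062 ]
wall near r [0.3409 0.1965 0.062 ]
jar [0.7839 0.1068 0.09  ]
cup [0.7552 0.0077 0.07  ]
carton [ 0.8159 -0.058   0.06  ]
carton [ 0.8128 -0.1364  0.06  ]
carton [ 0.7338 -0.1352  0.06  ]
carton [ 0.7381 -0.0579  0.06  ]
```

View pics/c_sunit.png

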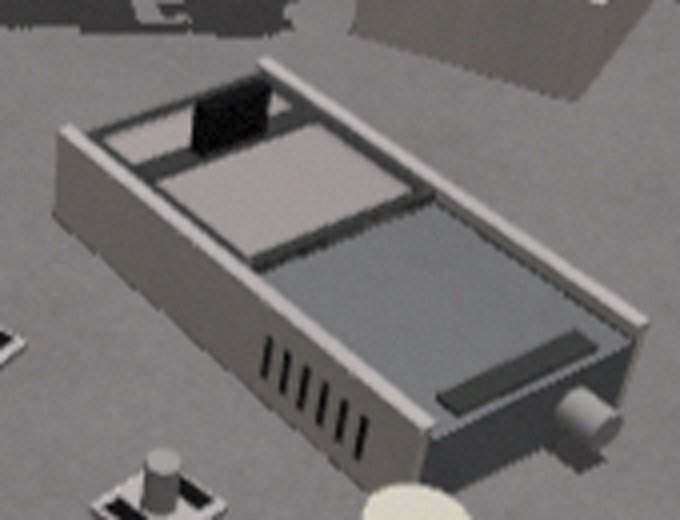

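```bash
cat >> h.py <<'E'
from scipy.spatial.transform import Rotation as Rn
def Rt(yd):
    y=np.array([np.cos(np.radians(yd)),np.sin(np.radians(yd)),0]); z=np.array([0,0,-1.]); return np.column_stack([np.cross(y,z),y,z])
def plan(g,yd,tcp=False):
    "g: target of grasp point (tcp if flag), yd: dir of tool y deg"
    s=readout.observe(); R=s["tool_rot"]; p=s["position"]
    best=None
    for y in (yd,yd+180):
        rv=Rn.from_matrix(R.T@Rt(y)).as_rotvec(degrees=True)
        if best is None or np.linalg.norm(rv)<np.linalg.norm(best[0]): best=(rv,y)
    rv,y=best; T=Rt(y)
    tp=np.array(g,float)+(0 if tcp else 1)*np.array([0,0,-env.tcp_to_grasp])
    dw=tp-p
    print("t",round(s["time_s"],2),"tcp",p.round(4),"w",round(s["grip_width"],4),"F",s["ft_force"].round(1),"q",s["q"].round(0))
    print(" rot deg",rv.round(2),"units(120)",(rv/120).round(4)," ydir now",np.degrees(np.arctan2(R[1,1],R[0,1])).round(2))
    print(" shift now-frame units(20mm)",(R.T@dw/.02).round(2)," target-frame units",(T.T@dw/.02).round(2),"world mm",(dw*1e3).round(1))
E
python3 -c "
from h import *
plan([.412,.278,.20],-1.2)"
```

```text
t 0.4 tcp [0.1771 0.5207 0.2312] w 0.0856 F [ 0.7  0.8 -0.8] q [ 59.  22.  74.  -0.  84. -12.]
 rot deg [-1.000e-02  1.000e-02  7.242e+01] units(120) [-1.000e-04  1.000e-04  6.035e-01]  ydir now 71.22
 shift now-frame units(20mm) [-15.03  -7.7    2.5 ]  target-frame units [-11.88  12.     2.5 ] world mm [ 234.9 -242.7  -49.9]
```

move_arm(
  motion=[
    [[0,0,0],[0,0,0.06],1],
    [[0,0,0],[0,0,0.06],1],
    [[0,0,0],[0,0,0.06],1],
    [[0,0,0],[0,0,0.06],1],
    [[0,0,0],[0,0,0.06],1],
    [[0,0,0],[0,0,0.06],1],
    [[0,0,0],[0,0,0.06],1],
    [[0,0,0],[0,0,0.06],1],
    [[0,0,0],[0,0,0.06],1],
    [[0,0,0],[0,0,0.06],1],
  ],
  squeeze=40,
)

```text
time_s: 1.23
position: [0.1769, 0.5205, 0.231]
tool_rot: [[0.012, 1.0, -0.0], [1.0, -0.012, -0.001], [-0.001, -0.0, -1.0]]
ft_force: [-0.4, 0.5, -0.1]
grip_width: 0.0852
```

```bash
python3 -c "
from h import *
plan([.412,.278,.20],-1.2)"
```

```text
t 1.23 tcp [0.1769 0.5205 0.231 ] w 0.0852 F [-0.4  0.5 -0.1] q [59. 22. 74. -0. 84. 60.]
 rot deg [-0.02  0.04  0.48] units(120) [-0.0002  0.0003  0.004 ]  ydir now -0.72
 shift now-frame units(20mm) [-11.97  11.91   2.49]  target-frame units [-11.88  12.01   2.48] world mm [ 235.1 -242.5  -49.7]
```

Rotation tracks well. Translate above the grip.

move_arm(
  motion=[
    [[-1,1,0],[0,0,0.004],1],
    [[-1,1,0],[0,0,0],1],
    [[-1,1,0],[0,0,0],1],
    [[-1,1,0],[0,0,0],1],
    [[-1,1,0],[0,0,0],1],
    [[-1,1,0],[0,0,0],1],
    [[-1,1,0],[0,0,0],1],
    [[-1,1,0],[0,0,0],1],
    [[-1,1,0],[0,0,0],1],
    [[-1,1,0],[0,0,0],1],
    [[-1,1,0],[0,0,0],1],
    [[-1,1,0],[0,0,0],1],
  ],
)

```text
time_s: 2.23
position: [0.4166, 0.266, 0.231]
tool_rot: [[0.021, 1.0, 0.0], [1.0, -0.021, 0.001], [0.001, 0.0, -1.0]]
ft_force: [0.0, 0.4, -1.0]
grip_width: 0.0855
```

```bash
python3 -c "
from h import *
plan([.412,.278,.20],-1.2)
d=cam('wrist','w1')
for z in (.075,):
  print(proj(d,[.412,.278,.112]),proj(d,[.4427,.2777,.062]))
crop(d['img'],0,0,560,420,1.4,'w1b')
"
```

```text
t 2.23 tcp [0.4166 0.266  0.231 ] w 0.0855 F [ 0.   0.4 -1. ] q [19. 16. 83.  0. 81. 20.]
 rot deg [ 0.01 -0.07 -0.03] units(120) [ 0.0001 -0.0005 -0.0003]  ydir now -1.23
 shift now-frame units(20mm) [ 0.59 -0.24  2.48]  target-frame units [ 0.59 -0.24  2.48] world mm [ -4.6  12.  -49.7]
[277.794912   190.01658655] [307.88058956 178.03472567]
```

View pics/w1b.png

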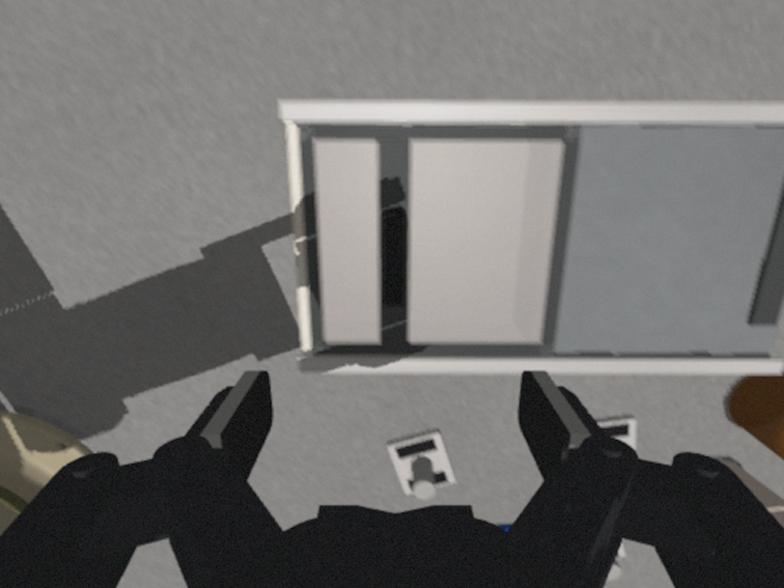

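```bash
python3 -c "
from h import *
d=cam('wrist')
print(d['eye'])
for z in (.072,.112):
  for dy in(-.03,.03):
    for dx in (-.007,.007): print(z,dx,dy,proj(d,[.412+dx,.278+dy,z]).round(1))
for uv,z in [((284,103),.075),((571,128),.072),((550,350),.072),((312,350),.072),((318,127),.072),((303,374),.075),((784,112),.075)]: print(uv,onz(d,uv[0]/1.4,uv[1]/1.4,z).round(4))
crop(d['img'],240,120,320,240,5,'w1c')
"
```

```text
[0.42040213 0.34084324 0.37439716]
0.072 -0.007 -0.03 [268.8 206.1]
0.072 0.007 -0.03 [282.3 205.8]
0.072 -0.007 0.03 [266.5 147.5]
0.072 0.007 0.03 [280.8 147.1]
0.112 -0.007 -0.03 [267.1 219. ]
0.112 0.007 -0.03 [282.4 218.7]
0.112 -0.007 0.03 [264.3 152.7]
0.112 0.007 0.03 [280.8 152.3]
(284, 103) [0.3504 0.3754 0.075 ]
(571, 128) [0.538 0.356 0.072]
(550, 350) [0.538  0.1947 0.072 ]
(312, 350) [0.3532 0.1994 0.072 ]
(318, 127) [0.3706 0.3607 0.072 ]
(303, 374) [0.3451 0.1804 0.075 ]
(784, 112) [0.6743 0.3622 0.075 ]
```

View pics/w1c.png

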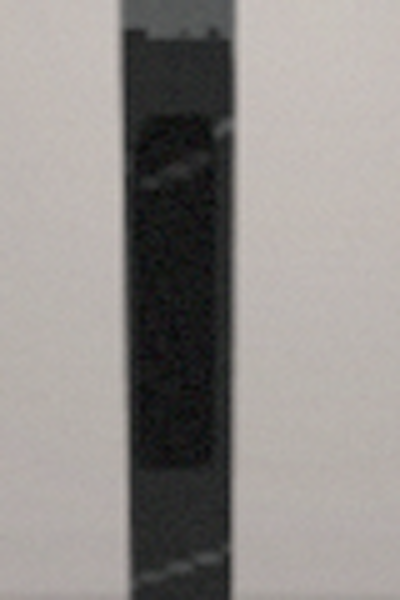

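move_arm(
  motion=[
    [[0.6,-0.2,0],[0,0,0],1],
    [[0,0,1],[0,0,0],1],
    [[0,0,1],[0,0,0],1],
    [[0,0,1],[0,0,0],1],
    [[0,0,1],[0,0,0],1],
    [[0,0,1],[0,0,0],1],
    [[0,0,1],[0,0,0],1],
    [[0,0,0.8],[0,0,0],1],
    [[0,0,0.4],[0,0,0],1],
    [[0,0,0.4],[0,0,0],1],
    [[0,0,0],[0,0,0],1],
  ],
)

```text
time_s: 3.25
position: [0.4078, 0.2913, 0.0745]
tool_rot: [[0.017, 1.0, 0.005], [1.0, -0.017, 0.006], [0.006, 0.005, -1.0]]
ft_force: [-0.3, -0.9, 0.2]
grip_width: 0.0856
```

```bash
python3 -c "
from h import *
plan([.412,.279,.094],-1.2)
d=cam('wrist','w2');d=cam('scene')
crop(d['img'],260,60,460,210,4,'s2')
"
```

```text
t 3.25 tcp [0.4078 0.2913 0.0745] w 0.0856 F [-0.3 -0.9  0.2] q [22. 27. 95.  0. 57. 23.]
 rot deg [ 0.29 -0.34  0.23] units(120) [ 0.0024 -0.0028  0.0019]  ydir now -0.97
 shift now-frame units(20mm) [-0.61  0.22 -0.04]  target-frame units [-0.61  0.22 -0.04] world mm [  4.2 -12.3   0.8]
```

View pics/w2.png

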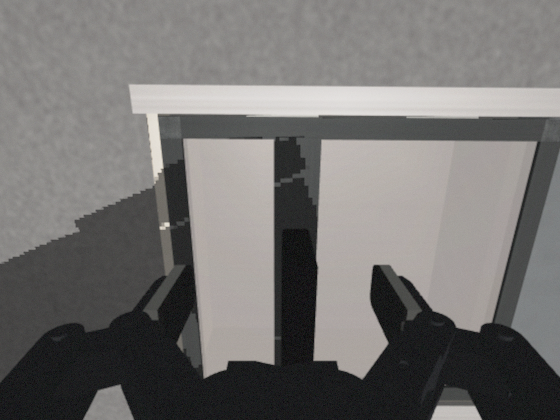

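View pics/s2.png

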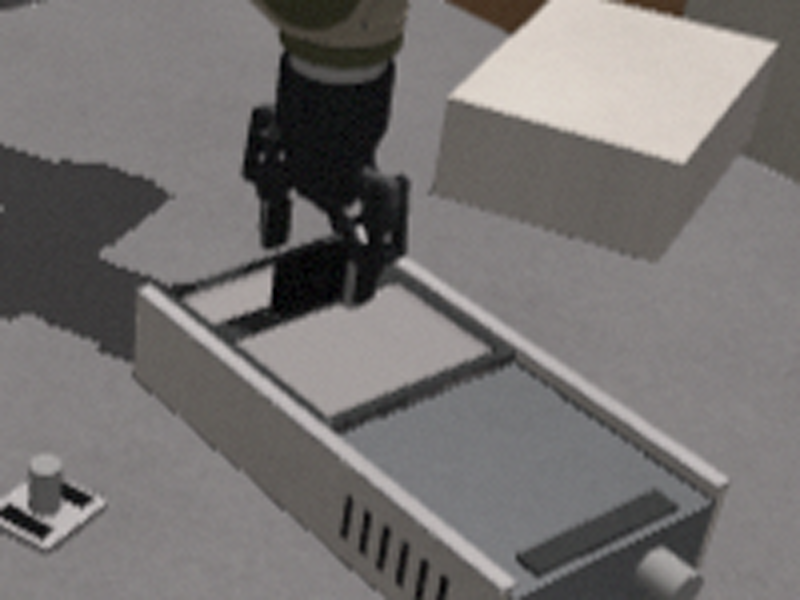

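move_arm(
  motion=[
    [[-0.3,0.1,0],[0,0,0.002],1],
    [[-0.3,0.1,0],[0,0,0],1],
    [[0,0,0],[0,0,0],1],
    [[0,0,0],[0,0,0],-1],
    [[0,0,0],[0,0,0],-1],
    [[0,0,0],[0,0,0],-1],
    [[0,0,0],[0,0,0],-1],
    [[0,0,0],[0,0,0],-1],
    [[0,0,0],[0,0,0],-1],
    [[0,0,0],[0,0,0],-1],
  ],
  squeeze=40,
)

```text
time_s: 4.18
position: [0.4149, 0.2783, 0.0797]
tool_rot: [[0.023, 1.0, 0.014], [1.0, -0.023, 0.009], [0.01, 0.014, -1.0]]
ft_force: [2.9, -0.2, -0.3]
grip_width: 0.0137
```

```bash
python3 -c "
from h import *
plan([.412+.18,.279-.0037,.094],-1.2)
d=cam('wrist','w3')
"
```

```text
t 4.18 tcp [0.4149 0.2783 0.0797] w 0.0137 F [ 2.9 -0.2 -0.3] q [20. 26. 96.  0. 57. 21.]
 rot deg [ 0.79 -0.55 -0.14] units(120) [ 0.0066 -0.0046 -0.0012]  ydir now -1.34
 shift now-frame units(20mm) [0.06 8.85 0.34]  target-frame units [0.04 8.86 0.22] world mm [177.1  -3.   -4.4]
```

View pics/w3.png

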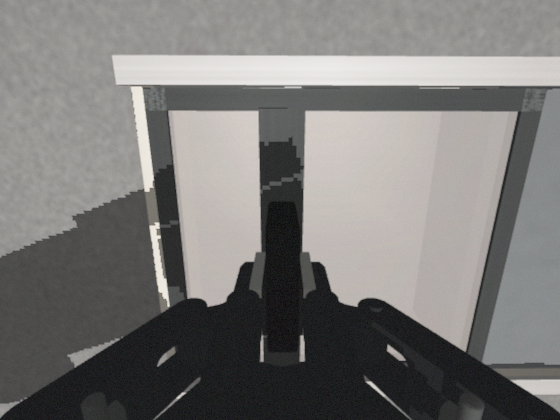

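move_arm(
  motion=[
    [[0,0.8,0],[0.005,-0.004,0],-1],
    [[0,0.8,0],[0,0,0],-1],
    [[0,0.8,0],[0,0,0],-1],
    [[0,0.8,0],[0,0,0],-1],
    [[0,0.8,0],[0,0,0],-1],
    [[0,0.8,0],[0,0,0],-1],
    [[0,0.8,0],[0,0,0],-1],
    [[0,0.8,0],[0,0,0],-1],
    [[0,0.8,0],[0,0,0],-1],
    [[0,0.8,0],[0,0,0],-1],
    [[0,0.4,0],[0,0,0],-1],
    [[0,0,0],[0,0,0],-1],
  ],
)

```text
time_s: 5.23
position: [0.5867, 0.2738, 0.0797]
tool_rot: [[0.024, 1.0, -0.001], [1.0, -0.024, 0.001], [0.001, -0.001, -1.0]]
ft_force: [0.0, -0.9, 2.0]
grip_width: 0.0137
```

```bash
python3 -c "
from h import *
plan([.412+.18,.279-.0037,.094],-1.2)
"
```

```text
t 5.23 tcp [0.5867 0.2738 0.0797] w 0.0137 F [ 0.  -0.9  2. ] q [15. 39. 70.  0. 71. 16.]
 rot deg [-0.03 -0.06 -0.16] units(120) [-0.0003 -0.0005 -0.0013]  ydir now -1.36
 shift now-frame units(20mm) [0.08 0.26 0.22]  target-frame units [0.08 0.26 0.22] world mm [ 5.3  1.5 -4.4]
```

move_arm(
  motion=[
    [[0,0.25,0],[0,0,0],-1],
    [[0,0.25,0],[0,0,0],-1],
    [[0,0.25,0],[0,0,0],-1],
  ],
)

```text
time_s: 5.48
position: [0.5869, 0.2736, 0.0796]
tool_rot: [[0.02, 0.999, -0.035], [1.0, -0.02, -0.005], [-0.005, -0.035, -0.999]]
ft_force: [-26.2, -5.7, 12.8]
grip_width: 0.0133
```

move_arm(
  motion=[
    [[0,0.2,0],[0,0,0],-1],
    [[0,0.2,0],[0,0,0],-1],
    [[0,0,0],[0,0,0],-1],
    [[0,0,0],[0,0,0],-1],
  ],
)

```text
time_s: 5.82
position: [0.5856, 0.2737, 0.0801]
tool_rot: [[0.015, 0.999, -0.049], [1.0, -0.016, -0.01], [-0.011, -0.049, -0.999]]
ft_force: [1.0, -2.2, -4.5]
grip_width: 0.0136
```

```bash
python3 -c "
from h import *
plan([.592,.2753,.094],-1.2)
d=cam('scene')
crop(d['img'],260,60,460,230,4,'s3')
d=cam('top');crop(d['img'],70,120,230,345,2.6,'t3')
"
```

```text
t 5.82 tcp [0.5856 0.2737 0.0801] w 0.0136 F [ 1.  -2.2 -4.5] q [15. 40. 68.  0. 75. 15.]
 rot deg [-2.82  0.64  0.3 ] units(120) [-0.0235  0.0054  0.0025]  ydir now -0.92
 shift now-frame units(20mm) [0.09 0.33 0.22]  target-frame units [0.09 0.32 0.24] world mm [ 6.4  1.6 -4.8]
```

View pics/s3.png

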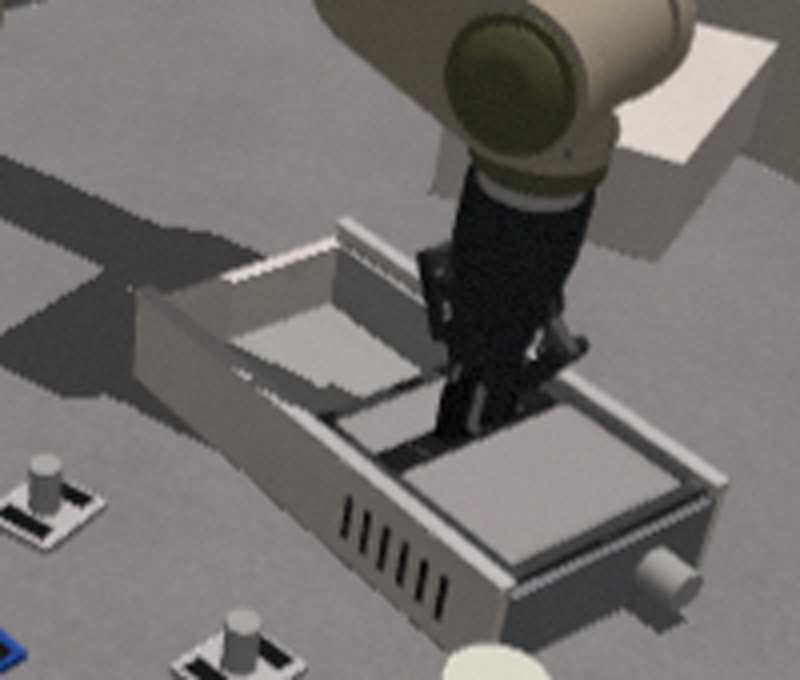

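View pics/t3.png

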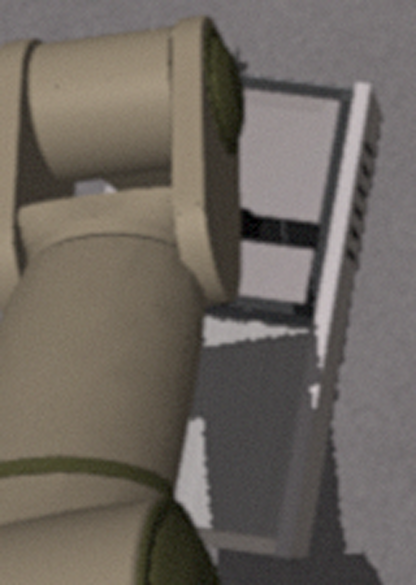

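```bash
python3 -c "
from h import *
d=cam('top')
for u,v in [(70+313/2.6,120+325/2.6),(70+352/2.6,120+97/2.6),(176.5,326.7),(70+333/2.75,130+290/2.75)]: print(onz(d,u,v,.072).round(4))
crop(d['img'],140,140,230,270,6,'t3b')
"
```

```text
[0.5143 0.1929 0.072 ]
[0.7021 0.1889 0.072 ]
[0.3516 0.1962 0.072 ]
[0.5338 0.1944 0.072 ]
```

View pics/t3b.png

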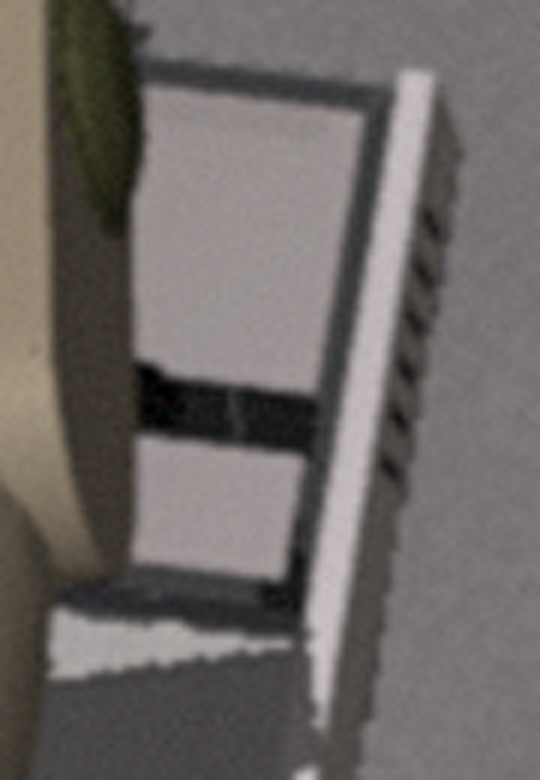

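```bash
python3 -c "
from h import *
d=cam('top')
for (u,v),z in [((385,82),.072),((400,72),.075),((434,74),.075),((140,55),.072),((300,628),.072)]: print(onz(d,140+u/6,140+v/6,z).round(4))
"
```

```text
[0.7098 0.1926 0.072 ]
[0.713  0.1873 0.075 ]
[0.7136 0.1754 0.075 ]
[0.7104 0.2796 0.072 ]
[0.5149 0.1938 0.072 ]
```

move_arm(
  motion=[
    [[0,0,0],[0,0,0],1],
    [[0,0,0],[0,0,0],1],
    [[0,0,0],[0,0,0],1],
    [[0,0,-0.5],[-0.023,0.005,0],1],
    [[0,0,-1],[0,0,0],1],
    [[0,0,-1],[0,0,0],1],
    [[0,0,-1],[0,0,0],1],
    [[0,0,-1],[0,0,0],1],
    [[0,0,-1],[0,0,0],1],
    [[0,0,-1],[0,0,0],1],
    [[0,0,-1],[0,0,0],1],
    [[0,0,0],[0,0,0],1],
  ],
)

```text
time_s: 7.02
position: [0.5833, 0.2741, 0.2334]
tool_rot: [[0.014, 1.0, -0.02], [1.0, -0.014, 0.0], [-0.0, -0.02, -1.0]]
ft_force: [0.2, -0.3, 0.4]
grip_width: 0.0852
```

```bash
python3 -c "
from h import *
plan([.440,.04,.2],105.3+180)
"
```

```text
t 7.02 tcp [0.5833 0.2741 0.2334] w 0.0852 F [ 0.2 -0.3  0.4] q [15. 32. 57.  0. 92. 15.]
 rot deg [-0.97  0.74 73.89] units(120) [-0.0081  0.0061  0.6157]  ydir now -0.81
 shift now-frame units(20mm) [-11.8   -6.94   2.75]  target-frame units [-10.     9.4    2.61] world mm [-143.3 -234.1  -52.1]
```

move_arm(
  motion=[
    [[-1,-0.6,0],[-0.008,0,0],1],
    [[-1,-0.6,0],[0,0,0],1],
    [[-1,-0.6,0],[0,0,0],1],
    [[-1,-0.6,0],[0,0,0],1],
    [[-1,-0.6,0],[0,0,0],1],
    [[-1,-0.6,0],[0,0,0],1],
    [[-1,-0.6,0],[0,0,0],1],
    [[-1,-0.6,0],[0,0,0],1],
    [[-1,-0.6,0],[0,0,0],1],
    [[-1,-0.6,0],[0,0,0],1],
    [[-1,-0.6,0],[0,0,0],1],
    [[0,0,0],[0,0,0],1],
  ],
)

```text
time_s: 8.02
position: [0.4363, 0.049, 0.2251]
tool_rot: [[0.009, 1.0, -0.02], [1.0, -0.009, 0.003], [0.003, -0.02, -1.0]]
ft_force: [0.2, 0.5, 0.2]
grip_width: 0.0854
```

move_arm(
  motion=[
    [[0,0,0],[0,0,-0.045],1],
    [[0,0,0],[0,0,-0.045],1],
    [[0,0,0],[0,0,-0.045],1],
    [[0,0,0],[0,0,0],1],
  ],
)

```text
time_s: 8.35
position: [0.4347, 0.0491, 0.2232]
tool_rot: [[-0.279, 0.96, -0.024], [0.96, 0.279, 0.005], [0.012, -0.022, -1.0]]
ft_force: [0.3, 0.2, 0.1]
grip_width: 0.0856
```

```bash
python3 -c "
from h import *
plan([.4385,.04,.03],15.3)
d=cam('wrist','w4')
print(proj(d,[.4385,.04,.044]))
d=cam('top','t4')
"
```

```text
t 8.35 tcp [0.4347 0.0491 0.2232] w 0.0856 F [0.3 0.2 0.1] q [ -9.  12.  91.   0.  79. -25.]
 rot deg [-1.25 -0.68  0.91] units(120) [-0.0104 -0.0057  0.0076]  ydir now 16.22
 shift now-frame units(20mm) [-0.62  0.28 10.58]  target-frame units [-0.49  0.06 10.59] world mm [   3.8   -9.1 -211.9]
[287.56089137 197.95530912]
```

View pics/w4.png

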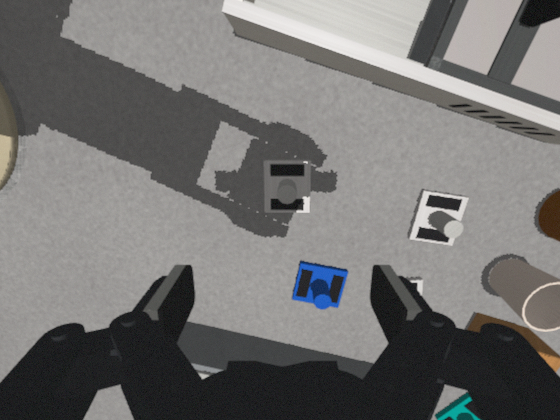

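View pics/t4.png

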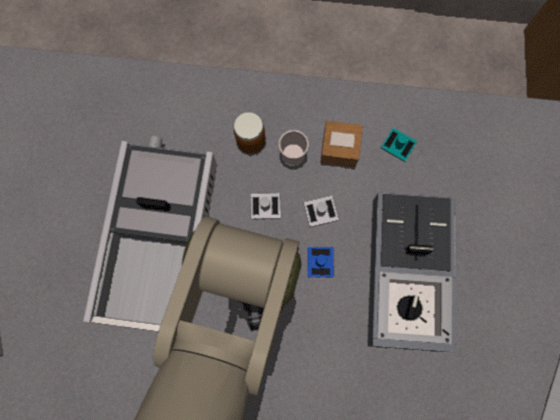

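```bash
python3 -c "
from h import *
d=cam('wrist','w5')
crop(d['img'],250,140,330,230,6,'w5c')
print(d['eye'],readout.observe()['position'])
print('A top',proj(d,[.6262,.0545,.044]),'C plate',proj(d,[.4385,.04,.008]))
print('blue',[onz(d,u,v,.008).round(4) for u,v in [(306,262),(348,269),(339,306),(293,299)]])
t=cam('top')
for u,v in [(309,247),(333,247),(333,276),(308,276)]: print(onz(t,u,v,.008).round(4))
"
```

```text
[0.41588374 0.12302874 0.36773006] [0.43484321 0.04906251 0.22336769]
A top [452.04283071 231.06501038] C plate [287.68412199 190.21819198]
blue [array([ 0.4881, -0.0454,  0.008 ]), array([ 0.5435, -0.0394,  0.008 ]), array([ 0.5506, -0.0957,  0.008 ]), array([ 0.4876, -0.1032,  0.008 ])]
[ 0.5459 -0.0483  0.008 ]
[ 0.5515 -0.0996  0.008 ]
[ 0.4895 -0.105   0.008 ]
[ 0.4838 -0.0522  0.008 ]
```

View pics/w5c.png

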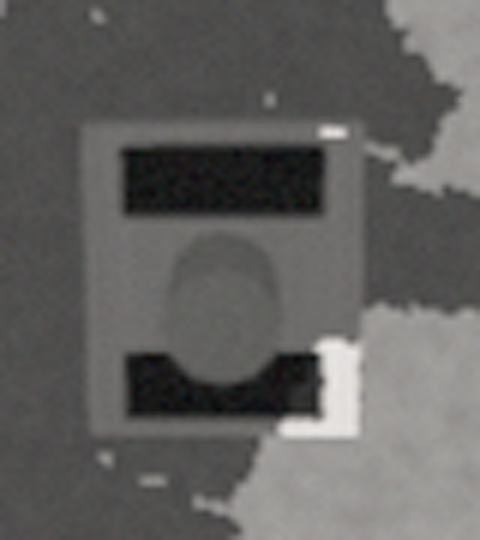

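move_arm(
  motion=[
    [[-0.4,0.1,0],[-0.01,-0.006,0.008],1],
    [[0,0,1],[0,0,0],1],
    [[0,0,1],[0,0,0],1],
    [[0,0,1],[0,0,0],1],
    [[0,0,1],[0,0,0],1],
    [[0,0,1],[0,0,0],1],
    [[0,0,1],[0,0,0],1],
    [[0,0,0],[0,0,0],1],
  ],
)

```text
time_s: 9.22
position: [0.4412, 0.0424, 0.0997]
tool_rot: [[-0.243, 0.97, 0.007], [0.97, 0.243, -0.002], [-0.004, 0.006, -1.0]]
ft_force: [-0.3, 0.5, -1.1]
grip_width: 0.0859
```

```bash
python3 -c "
from h import *
plan([.4385,.042,.032],15.3)
"
```

```text
t 9.22 tcp [0.4412 0.0424 0.0997] w 0.0859 F [-0.3  0.5 -1.1] q [-10.  20. 102.  -0.  57. -24.]
 rot deg [ 0.35  0.22 -1.24] units(120) [ 0.0029  0.0018 -0.0103]  ydir now 14.06
 shift now-frame units(20mm) [ 0.03 -0.16  4.32]  target-frame units [ 0.02 -0.14  4.32] world mm [ -2.7  -0.4 -86.4]
```

move_arm(
  motion=[
    [[0,-0.15,1],[0.003,0,-0.01],1],
    [[0,0,1],[0,0,0],1],
    [[0,0,1],[0,0,0],1],
    [[0,0,0.6],[0,0,0],1],
    [[0,0,0.4],[0,0,0],1],
    [[0,0,0.2],[0,0,0],1],
    [[0,0,0],[0,0,0],1],
    [[0,0,0],[0,0,0],1],
  ],
)

```text
time_s: 9.88
position: [0.4431, 0.0414, 0.0175]
tool_rot: [[-0.257, 0.966, 0.008], [0.966, 0.257, -0.005], [-0.007, 0.007, -1.0]]
ft_force: [-0.0, 0.4, 0.5]
grip_width: 0.0854
```

```bash
python3 -c "
from h import *
plan([.4385,.042,.032],15.3)
d=cam('wrist','w6')
d=cam('scene');crop(d['img'],200,100,340,240,4,'s6')
"
```

```text
t 9.88 tcp [0.4431 0.0414 0.0175] w 0.0854 F [-0.   0.4  0.5] q [-10.  29. 107.  -0.  43. -25.]
 rot deg [ 0.4   0.4  -0.43] units(120) [ 0.0033  0.0033 -0.0036]  ydir now 14.87
 shift now-frame units(20mm) [ 0.09 -0.22  0.21]  target-frame units [ 0.09 -0.22  0.21] world mm [-4.6  0.6 -4.2]
```

View pics/w6.png

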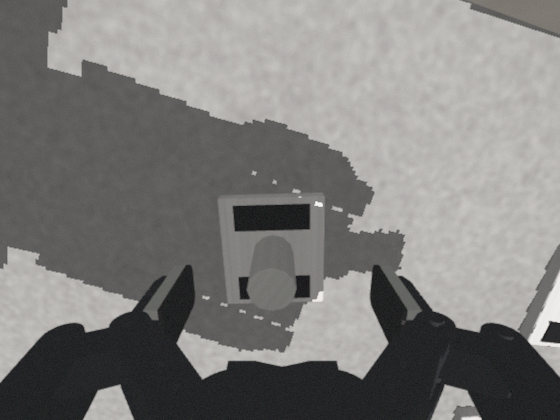

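View pics/s6.png

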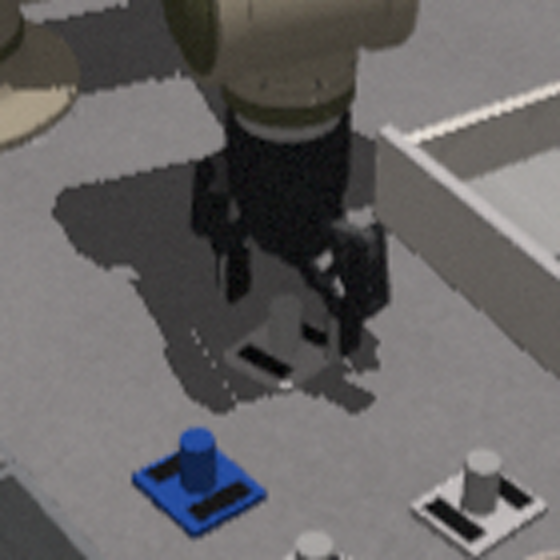

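```bash
python3 -c "
from h import *
d=cam('wrist')
print(onz(d,272,290,.044), proj(d,[.4431,.0414,.036]))
s=readout.observe(); 
R=s['tool_rot']; g=s['position']-.0187*R[:,2]
p=onz(d,272,290,.044); print(R.T@(p-g))
"
```

```text
[0.43682007 0.04315937 0.044     ] [284.45590713 286.49209128]
[ 0.00315383 -0.00540014 -0.00776914]
```

move_arm(
  motion=[
    [[0.1,-0.25,0.15],[0.003,0.003,-0.004],1],
    [[0,0,0],[0,0,0],1],
    [[0,0,0],[0,0,0],-1],
    [[0,0,0],[0,0,0],-1],
    [[0,0,0],[0,0,0],-1],
    [[0,0,0],[0,0,0],-1],
    [[0,0,0],[0,0,0],-1],
    [[0,0,0],[0,0,0],-1],
    [[0,0,0],[0,0,0],-1],
  ],
  squeeze=40,
)

```text
time_s: 10.78
position: [0.4378, 0.042, 0.0158]
tool_rot: [[-0.266, 0.964, 0.003], [0.964, 0.266, -0.001], [-0.001, 0.003, -1.0]]
ft_force: [0.0, -0.4, -0.6]
grip_width: 0.0204
```

```bash
python3 -c "
from h import *
plan([.4385,.042,.15],15.3)
"
```

```text
t 10.78 tcp [0.4378 0.042  0.0158] w 0.0204 F [ 0.  -0.4 -0.6] q [-10.  29. 108.   0.  43. -25.]
 rot deg [0.17 0.08 0.11] units(120) [0.0015 0.0007 0.0009]  ydir now 15.41
 shift now-frame units(20mm) [-0.02  0.05 -5.77]  target-frame units [-0.01  0.03 -5.77] world mm [  0.7   0.  115.5]
```

move_arm(
  motion=[
    [[0,0,-0.5],[0,0,0],-1],
    [[0,0,-0.8],[0,0,0],-1],
    [[0,0,-1],[0,0,0],-1],
    [[0,0,-1],[0,0,0],-1],
    [[0,0,-1],[0,0,0],-1],
    [[0,0,-1],[0,0,0],-1],
    [[0,0,-0.7],[0,0,0],-1],
    [[0,0,-0.3],[0,0,0],-1],
    [[0,0,0],[0,0,0],-1],
  ],
)

```text
time_s: 11.53
position: [0.4355, 0.0423, 0.1453]
tool_rot: [[-0.266, 0.964, -0.004], [0.964, 0.266, 0.001], [0.002, -0.004, -1.0]]
ft_force: [0.9, 0.0, -1.3]
grip_width: 0.0209
```

```bash
python3 -c "
from h import *
plan([.4009,.3134,.15],-1.2)
d=cam('scene');crop(d['img'],200,40,400,190,4,'s7')
d=cam('top');crop(d['img'],70,130,230,345,2.75,'t7')
cv2.imwrite('pics/t7raw.png',d['img'])
"
```

```text
t 11.53 tcp [0.4355 0.0423 0.1453] w 0.0209 F [ 0.9  0.  -1.3] q [-10.  16.  99.  -0.  65. -25.]
 rot deg [-0.24 -0.07 16.6 ] units(120) [-0.002  -0.0006  0.1384]  ydir now 15.4
 shift now-frame units(20mm) [13.52  1.94  0.72]  target-frame units [13.51 -2.01  0.7 ] world mm [-34.6 271.1 -14. ]
```

View pics/s7.png

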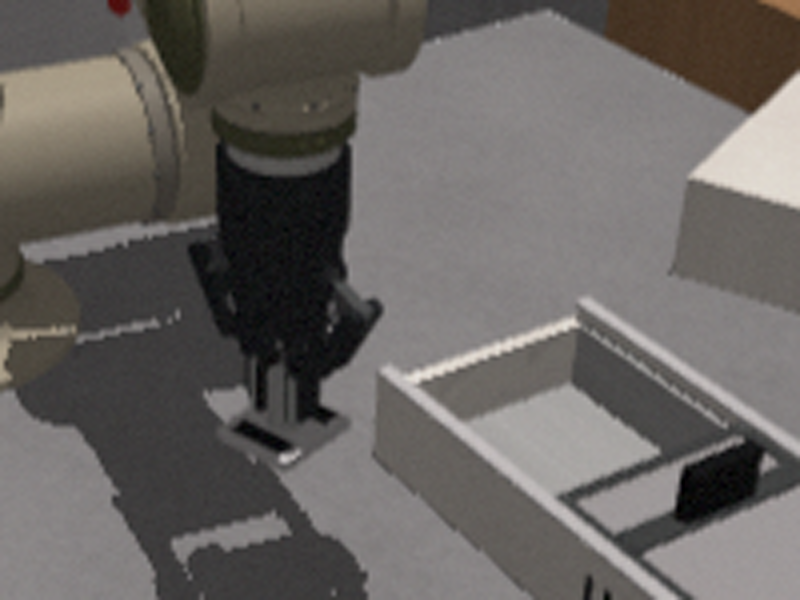

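View pics/t7.png

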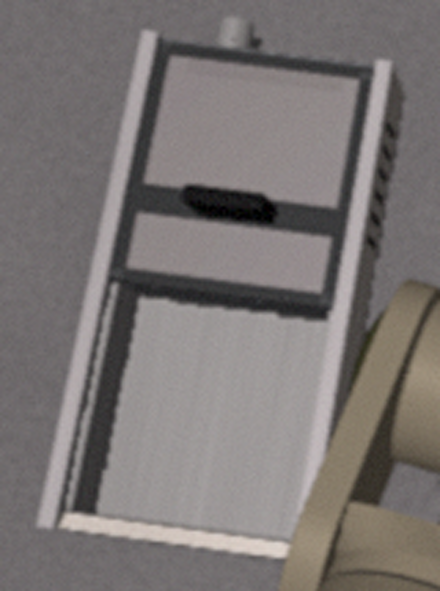

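```bash
python3 -c "
from h import *
d=cam('top')
for (u,v),z in [((68,513),.062),((292,543),.062),((62,527),.062),((110,278),.072),((330,300),.072),((160,53),.072),((365,75),.072)]: print((u,v),onz(d,70+u/2.75,130+v/2.75,z).round(4))
for (u,v) in [(97,515),(140,295),(330,318)]: print('floor',(u,v),onz(d,70+u/2.75,130+v/2.75,.01).round(4))
"
```

```text
(68, 513) [0.3536 0.3622 0.062 ]
(292, 543) [0.3498 0.1986 0.062 ]
(62, 527) [0.3434 0.3647 0.062 ]
(110, 278) [0.5251 0.3596 0.072 ]
(330, 300) [0.5262 0.1955 0.072 ]
(160, 53) [0.7022 0.3532 0.072 ]
(365, 75) [0.7016 0.1945 0.072 ]
floor (97, 515) [0.3535 0.3589 0.01  ]
floor (140, 295) [0.5233 0.3562 0.01  ]
floor (330, 318) [0.5212 0.2059 0.01  ]
```

move_arm(
  motion=[
    [[0,0,0],[0,0,0.046],-1],
    [[0,0,0],[0,0,0.046],-1],
    [[0,0,0],[0,0,0.046],-1],
    [[0,0,0],[0,0,0],-1],
  ],
)

```text
time_s: 12.02
position: [0.4328, 0.0427, 0.1393]
tool_rot: [[0.033, 0.999, -0.016], [0.999, -0.033, 0.003], [0.002, -0.017, -1.0]]
ft_force: [0.1, 0.2, -0.9]
grip_width: 0.021
```

```bash
python3 -c "
from h import *
plan([.3998,.3158,.03+.0187],-1.2)
"
```

```text
t 12.02 tcp [0.4328 0.0427 0.1393] w 0.021 F [ 0.1  0.2 -0.9] q [-10.  17. 100.  -0.  65.  -8.]
 rot deg [-0.95 -0.14 -0.68] units(120) [-0.0079 -0.0012 -0.0057]  ydir now -1.88
 shift now-frame units(20mm) [13.58 -2.01  5.53]  target-frame units [13.62 -1.94  5.47] world mm [ -33.   273.1 -109.3]
```

move_arm(
  motion=[
    [[1,-0.15,-0.05],[-0.008,0,-0.005],-1],
    [[1,-0.15,-0.05],[0,0,0],-1],
    [[1,-0.15,-0.05],[0,0,0],-1],
    [[1,-0.15,-0.05],[0,0,0],-1],
    [[1,-0.15,-0.05],[0,0,0],-1],
    [[1,-0.15,-0.05],[0,0,0],-1],
    [[1,-0.15,-0.05],[0,0,0],-1],
    [[1,-0.15,-0.05],[0,0,0],-1],
    [[1,-0.15,-0.05],[0,0,0],-1],
    [[1,-0.15,-0.05],[0,0,0],-1],
    [[1,-0.15,-0.05],[0,0,0],-1],
    [[1,-0.15,-0.05],[0,0,0],-1],
  ],
)

```text
time_s: 13.02
position: [0.394, 0.29, 0.1417]
tool_rot: [[-0.01, 1.0, -0.02], [1.0, 0.01, -0.001], [-0.001, -0.02, -1.0]]
ft_force: [0.1, -0.4, -2.1]
grip_width: 0.0209
```

move_arm(
  motion=[
    [[0.8,-0.1,0],[0,0,0],-1],
    [[0.4,0,0],[0,0,0],-1],
    [[0,0,0],[0,0,0],-1],
  ],
)

```text
time_s: 13.27
position: [0.3899, 0.3176, 0.1392]
tool_rot: [[-0.023, 0.999, -0.023], [1.0, 0.023, -0.003], [-0.002, -0.024, -1.0]]
ft_force: [-0.6, 0.2, -1.2]
grip_width: 0.0207
```

```bash
python3 -c "
from h import *
plan([.3998,.3158,.03+.0187],-1.2)
"
```

```text
t 13.27 tcp [0.3899 0.3176 0.1392] w 0.0207 F [-0.6  0.2 -1.2] q [25. 23. 89.  0. 69. 24.]
 rot deg [-1.35  0.15  2.5 ] units(120) [-0.0112  0.0012  0.0208]  ydir now 1.29
 shift now-frame units(20mm) [-0.09  0.62  5.44]  target-frame units [-0.08  0.5   5.46] world mm [   9.9   -1.8 -109.2]
```

move_arm(
  motion=[
    [[-0.1,0.5,0],[-0.011,0,0.02],-1],
    [[0,0.05,0.5],[0,0,0],-1],
    [[0,0,1],[0,0,0],-1],
    [[0,0,1],[0,0,0],-1],
    [[0,0,0.5],[0,0,0],-1],
    [[0,0,0],[0,0,0],-1],
  ],
)

```text
time_s: 13.77
position: [0.4021, 0.3113, 0.0746]
tool_rot: [[0.013, 1.0, -0.002], [1.0, -0.013, -0.005], [-0.005, -0.002, -1.0]]
ft_force: [-1.1, 0.1, -2.1]
grip_width: 0.0208
```

```bash
python3 -c "
from h import *
plan([.3998,.3158,.03+.0187],-1.2)
d=cam('scene');crop(d['img'],260,60,460,210,4,'s8')
"
```

```text
t 13.77 tcp [0.4021 0.3113 0.0746] w 0.0208 F [-1.1  0.1 -2.1] q [25. 28. 94. -0. 58. 25.]
 rot deg [-0.09  0.31  0.45] units(120) [-0.0007  0.0026  0.0038]  ydir now -0.75
 shift now-frame units(20mm) [ 0.23 -0.11  2.23]  target-frame units [ 0.22 -0.12  2.23] world mm [ -2.3   4.5 -44.6]
```

View pics/s8.png

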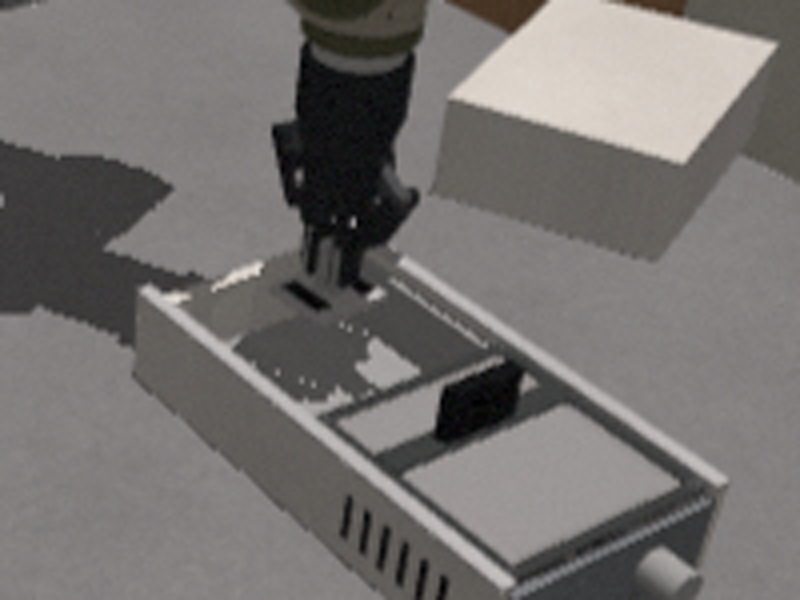

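Clear of walls and well-aligned; lower it.

move_arm(
  motion=[
    [[0.2,-0.1,0.5],[0,0.003,0.004],-1],
    [[0,0,0.7],[0,0,0],-1],
    [[0,0,0.5],[0,0,0],-1],
    [[0,0,0.3],[0,0,0],-1],
    [[0,0,0.15],[0,0,0],-1],
    [[0,0,0.1],[0,0,0],-1],
    [[0,0,0],[0,0,0],-1],
  ],
)

```text
time_s: 14.4
position: [0.4038, 0.3139, 0.0329]
tool_rot: [[0.02, 1.0, 0.005], [1.0, -0.02, 0.004], [0.004, 0.005, -1.0]]
ft_force: [-0.0, 0.1, -2.2]
grip_width: 0.0206
```

```bash
python3 -c "
from h import *
plan([.3998,.3158,.0258+.0187],-1.2)
"
```

```text
t 14.4 tcp [0.4038 0.3139 0.0329] w 0.0206 F [-0.   0.1 -2.2] q [25. 32. 96.  0. 52. 26.]
 rot deg [ 0.31 -0.22  0.03] units(120) [ 0.0025 -0.0018  0.0003]  ydir now -1.17
 shift now-frame units(20mm) [ 0.09 -0.2   0.36]  target-frame units [ 0.09 -0.2   0.36] world mm [-4.   1.9 -7.1]
```

move_arm(
  motion=[
    [[0.05,-0.15,0.15],[0,0,0],-1],
    [[0,0,0.15],[0,0,0],-1],
    [[0,0,0.05],[0,0,0],-1],
    [[0,0,0],[0,0,0],-1],
  ],
)

```text
time_s: 14.73
position: [0.4013, 0.3154, 0.0268]
tool_rot: [[0.02, 1.0, 0.008], [1.0, -0.02, 0.005], [0.005, 0.008, -1.0]]
ft_force: [0.7, -0.2, -2.3]
grip_width: 0.0207
```

move_arm(
  motion=[
    [[0,0,0.05],[0,0,0],-1],
    [[0,0,0],[0,0,0],-0.3],
    [[0,0,0],[0,0,0],-0.1],
    [[0,0,0],[0,0,0],0],
    [[0,0,0],[0,0,0],0],
    [[0,0,-0.5],[0,0,0],0],
    [[0,0,-1],[0,0,0],0],
    [[0,0,-1],[0,0,0],0],
    [[0,0,-1],[0,0,0],0],
    [[0,0,-1],[0,0,0],0],
    [[0,0,-1],[0,0,0],0],
    [[0,0,0],[0,0,0],0],
  ],
)

```text
time_s: 15.73
position: [0.4003, 0.3147, 0.1408]
tool_rot: [[0.02, 1.0, 0.007], [1.0, -0.02, 0.004], [0.004, 0.007, -1.0]]
ft_force: [0.1, 0.6, 0.8]
grip_width: 0.043
```

```bash
python3 -c "
from h import *
plan([.6262,.056,.2],7.2)
d=cam('scene');crop(d['img'],220,60,440,270,3.6,'s9')
d=cam('wrist','w9')
d=cam('top','t9')
"
```

```text
t 15.73 tcp [0.4003 0.3147 0.1408] w 0.043 F [0.1 0.6 0.8] q [25. 23. 89.  0. 67. 26.]
 rot deg [ 0.41 -0.22 -8.34] units(120) [ 0.0034 -0.0019 -0.0695]  ydir now -1.14
 shift now-frame units(20mm) [-12.7   11.56  -2.  ]  target-frame units [-14.25   9.59  -2.03] world mm [ 225.9 -258.7   40.5]
```

View pics/s9.png

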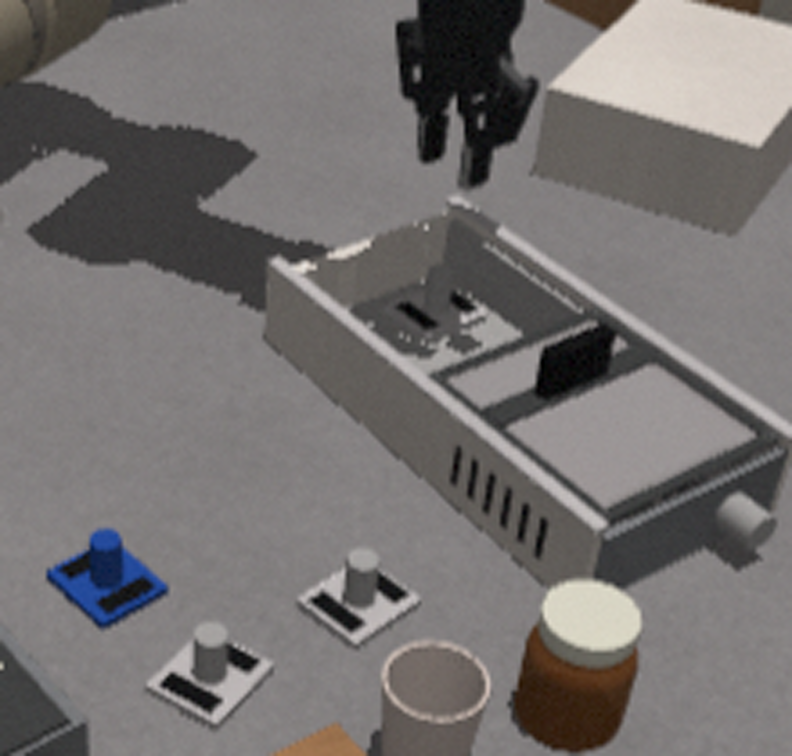

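View pics/t9.png

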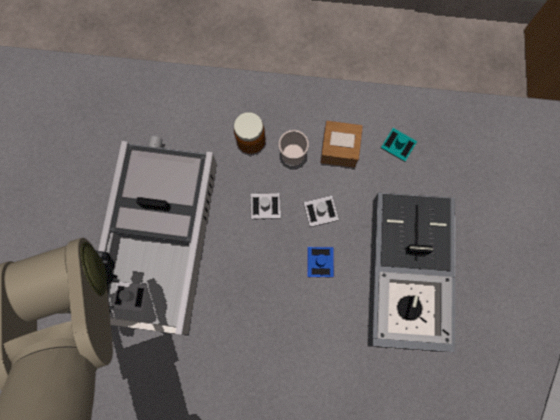

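move_arm(
  motion=[
    [[0,0,-1],[0.003,0,-0.035],1],
    [[0,0,-1],[0,0,-0.035],1],
    [[-1,0.68,-1],[0,0,0],1],
    [[-1,0.68,0],[0,0,0],1],
    [[-1,0.68,0],[0,0,0],1],
    [[-1,0.68,0],[0,0,0],1],
    [[-1,0.68,0],[0,0,0],1],
    [[-1,0.68,0],[0,0,0],1],
    [[-1,0.68,0],[0,0,0],1],
    [[-1,0.68,0],[0,0,0],1],
    [[-1,0.68,0],[0,0,0],1],
    [[-1,0.68,0],[0,0,0],1],
  ],
)

```text
time_s: 16.88
position: [0.5598, 0.1272, 0.1792]
tool_rot: [[-0.14, 0.989, -0.037], [0.99, 0.14, -0.006], [-0.001, -0.037, -0.999]]
ft_force: [-0.2, -0.0, -0.0]
grip_width: 0.0853
```

```bash
python3 -c "
from h import *
plan([.6262,.056,.2],7.2)
"
```

```text
t 16.88 tcp [0.5598 0.1272 0.1792] w 0.0853 F [-0.2 -0.  -0. ] q [ 1. 27. 74. -0. 81. -7.]
 rot deg [-2.14  0.05  0.87] units(120) [-0.0178  0.0004  0.0072]  ydir now 8.07
 shift now-frame units(20mm) [-3.99  2.78 -0.2 ]  target-frame units [-3.95  2.85 -0.1 ] world mm [ 66.4 -71.2   2.1]
```

move_arm(
  motion=[
    [[-1,0.7,0],[-0.018,0,0.007],1],
    [[-1,0.7,0],[0,0,0],1],
    [[-1,0.7,0],[0,0,0],1],
    [[-0.6,0.4,0],[0,0,0],1],
    [[-0.3,0.2,0],[0,0,0],1],
    [[0,0,0],[0,0,0],1],
  ],
)

```text
time_s: 17.38
position: [0.626, 0.0488, 0.1669]
tool_rot: [[-0.12, 0.993, -0.015], [0.993, 0.12, -0.0], [0.002, -0.014, -1.0]]
ft_force: [-0.7, 0.7, -0.2]
grip_width: 0.0858
```

```bash
python3 -c "
from h import *
plan([.6262,.056,.032],7.2)
d=cam('wrist','w10')
print(proj(d,[.6262,.056,.044]),proj(d,[.6262,.056,.008]))
crop(d['img'],220,120,360,280,4,'w10c')
"
```

```text
t 17.38 tcp [0.626  0.0488 0.1669] w 0.0858 F [-0.7  0.7 -0.2] q [ -6.  33.  66.  -0.  82. -13.]
 rot deg [-0.83 -0.1  -0.3 ] units(120) [-0.0069 -0.0008 -0.0025]  ydir now 6.9
 shift now-frame units(20mm) [0.35 0.16 7.68]  target-frame units [0.36 0.05 7.68] world mm [   0.2    7.2 -153.6]
[286.35453399 194.23984555] [286.38840133 185.18432536]
```

View pics/w10c.png

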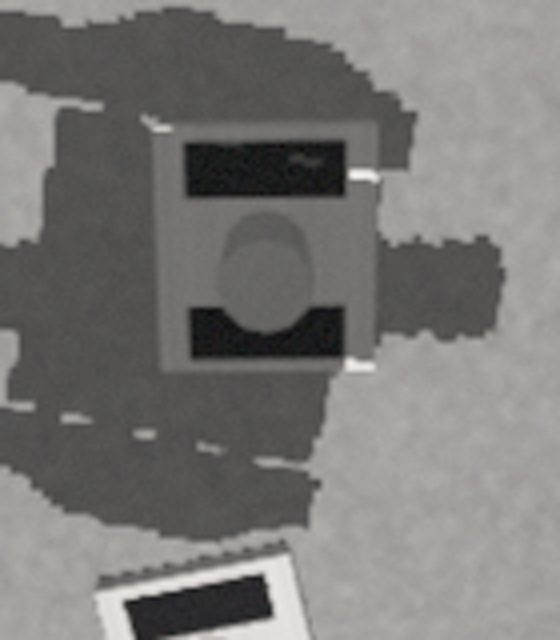

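move_arm(
  motion=[
    [[0.4,0.05,0],[-0.007,0,0],1],
    [[0,0,1],[0,0,0],1],
    [[0,0,1],[0,0,0],1],
    [[0,0,1],[0,0,0],1],
    [[0,0,1],[0,0,0],1],
    [[0,0,1],[0,0,0],1],
    [[0,0,1],[0,0,0],1],
    [[0,0,0.5],[0,0,0],1],
    [[0,0,0.3],[0,0,0],1],
    [[0,0,0.2],[0,0,0],1],
    [[0,0,0],[0,0,0],1],
  ],
)

```text
time_s: 18.35
position: [0.6197, 0.074, 0.0236]
tool_rot: [[-0.133, 0.991, 0.007], [0.991, 0.133, 0.005], [0.004, 0.008, -1.0]]
ft_force: [0.4, -0.1, -0.2]
grip_width: 0.0853
```

```bash
python3 -c "
from h import *
plan([.6262,.057,.0345],7.2)
d=cam('wrist','w11')
print(proj(d,[.6262,.056,.044]))
s=readout.observe(); R=s['tool_rot']; g=s['position']-.0187*R[:,2]; print('grasp px',proj(d,g+[0,0,.01]))
"
```

```text
t 18.35 tcp [0.6197 0.074  0.0236] w 0.0853 F [ 0.4 -0.1 -0.2] q [ -4.  41.  77.   0.  61. -12.]
 rot deg [ 0.45 -0.25  0.43] units(120) [ 0.0038 -0.0021  0.0036]  ydir now 7.63
 shift now-frame units(20mm) [-0.89  0.2   0.39]  target-frame units [-0.89  0.21  0.39] world mm [  6.5 -17.   -7.8]
[292.96960563 322.42697233]
grasp px [285.38222693 299.87810711]
```

View pics/w11.png

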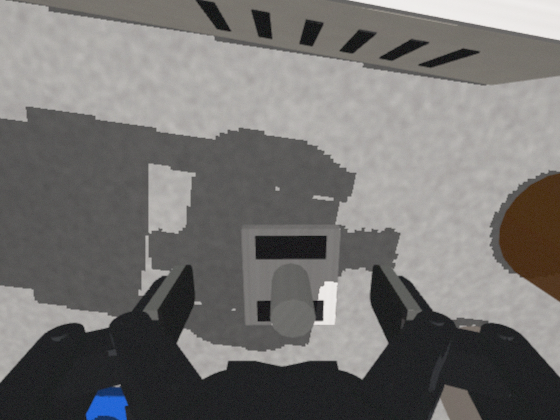

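move_arm(
  motion=[
    [[-0.4,0.1,0.1],[0.003,0,0.003],1],
    [[-0.3,0.1,0.1],[0,0,0],1],
    [[-0.1,0,0.1],[0,0,0],1],
    [[0,0,0],[0,0,0],1],
  ],
)

```text
time_s: 18.73
position: [0.6285, 0.0568, 0.0208]
tool_rot: [[-0.126, 0.992, 0.007], [0.992, 0.126, 0.004], [0.003, 0.008, -1.0]]
ft_force: [-0.2, -0.6, 0.5]
grip_width: 0.0853
```

```bash
python3 -c "
from h import *
plan([.6262,.057,.0345],7.2)
d=cam('wrist','w12')
s=readout.observe(); R=s['tool_rot']; g=s['position']-.0187*R[:,2]; print('grasp px',proj(d,g+[0,0,.01]))
"
```

```text
t 18.73 tcp [0.6285 0.0568 0.0208] w 0.0853 F [-0.2 -0.6  0.5] q [ -6.  41.  76.   0.  62. -13.]
 rot deg [ 0.44 -0.16  0.02] units(120) [ 0.0036 -0.0014  0.0002]  ydir now 7.22
 shift now-frame units(20mm) [ 0.02 -0.12  0.25]  target-frame units [ 0.02 -0.11  0.25] world mm [-2.3  0.2 -5. ]
grasp px [284.87231139 299.00555959]
```

View pics/w12.png

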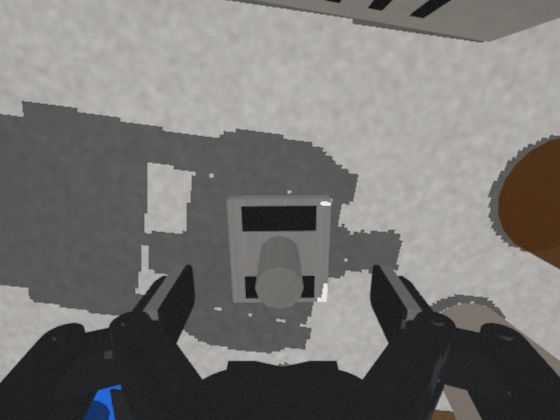

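move_arm(
  motion=[
    [[0.1,-0.15,0.1],[0.003,0,0],1],
    [[0,0,0.1],[0,0,0],1],
    [[0,0,0],[0,0,0],1],
    [[0,0,0],[0,0,0],-1],
    [[0,0,0],[0,0,0],-1],
    [[0,0,0],[0,0,0],-1],
    [[0,0,0],[0,0,0],-1],
    [[0,0,0],[0,0,0],-1],
    [[0,0,0],[0,0,0],-1],
    [[0,0,0],[0,0,0],-1],
  ],
)

```text
time_s: 19.62
position: [0.6252, 0.059, 0.0172]
tool_rot: [[-0.126, 0.992, 0.002], [0.992, 0.126, 0.003], [0.003, 0.002, -1.0]]
ft_force: [0.2, 0.2, -0.9]
grip_width: 0.0204
```

move_arm(
  motion=[
    [[0,0,-0.5],[0,0,0],-1],
    [[0,0,-0.8],[0,0,0],-1],
    [[0,0,-1],[0,0,0],-1],
    [[0,0,-1],[0,0,0],-1],
    [[0,0,-1],[0,0,0],-1],
    [[0,0,-1],[0,0,0],-1],
    [[0,0,-1],[0,0,0],-1],
    [[0,0,-0.5],[0,0,0],-1],
    [[0,0,-0.2],[0,0,0],-1],
    [[0,0,0],[0,0,0],-1],
  ],
)

```text
time_s: 20.45
position: [0.6229, 0.0586, 0.1672]
tool_rot: [[-0.126, 0.992, -0.003], [0.992, 0.126, 0.003], [0.004, -0.003, -1.0]]
ft_force: [-0.1, -0.2, -1.2]
grip_width: 0.0208
```

```bash
python3 -c "
from h import *
plan([.3982,.2418,.1287],-1.2)
d=cam('scene');crop(d['img'],220,60,440,270,3.6,'s13')
"
```

```text
t 20.45 tcp [0.6229 0.0586 0.1672] w 0.0208 F [-0.1 -0.2 -1.2] q [ -6.  32.  67.   0.  81. -13.]
 rot deg [-0.17 -0.2   8.42] units(120) [-0.0014 -0.0017  0.0702]  ydir now 7.22
 shift now-frame units(20mm) [10.49 -9.99  2.93]  target-frame units [  8.92 -11.43   2.86] world mm [-224.7  183.2  -57.2]
```

View pics/s13.png

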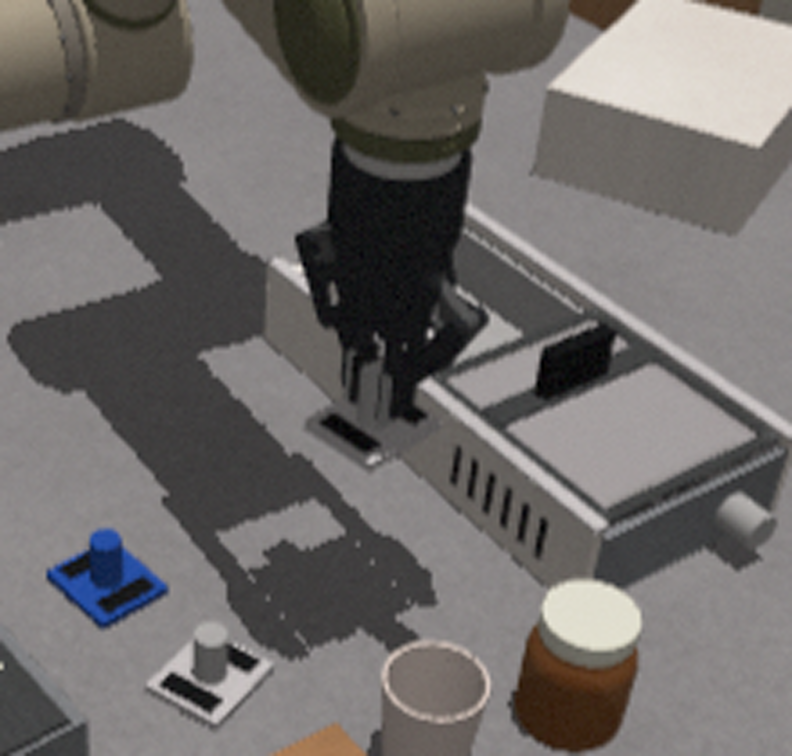

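move_arm(
  motion=[
    [[0,0,0],[0,0,0.035],-1],
    [[0,0,0],[0,0,0.035],-1],
    [[0.8,-1,-0.03],[0,0,0],-1],
    [[0.8,-1,-0.03],[0,0,0],-1],
    [[0.8,-1,-0.03],[0,0,0],-1],
    [[0.8,-1,-0.03],[0,0,0],-1],
    [[0.8,-1,-0.03],[0,0,0],-1],
    [[0.8,-1,-0.03],[0,0,0],-1],
    [[0.8,-1,-0.03],[0,0,0],-1],
    [[0.8,-1,-0.03],[0,0,0],-1],
    [[0.8,-1,-0.03],[0,0,0],-1],
    [[0.8,-1,-0.03],[0,0,0],-1],
  ],
)

```text
time_s: 21.5
position: [0.4158, 0.2268, 0.1629]
tool_rot: [[0.036, 0.999, -0.028], [0.999, -0.036, 0.002], [0.001, -0.028, -1.0]]
ft_force: [0.2, 0.1, -1.3]
grip_width: 0.0206
```

move_arm(
  motion=[
    [[0.3,-0.3,0],[0,0,0],-1],
    [[0,0,0],[0,0,0],-1],
    [[0,0,0],[0,0,0],-1],
  ],
)

```text
time_s: 21.75
position: [0.4054, 0.2351, 0.1615]
tool_rot: [[0.031, 0.999, -0.033], [1.0, -0.031, 0.001], [-0.0, -0.033, -0.999]]
ft_force: [0.6, -0.6, -2.0]
grip_width: 0.0207
```

```bash
python3 -c "
from h import *
plan([.3982,.2418,.0285+.0187],-1.2)
"
```

```text
t 21.75 tcp [0.4054 0.2351 0.1615] w 0.0207 F [ 0.6 -0.6 -2. ] q [15. 18. 92.  1. 71. 17.]
 rot deg [-1.88  0.02 -0.56] units(120) [-0.0157  0.0002 -0.0047]  ydir now -1.76
 shift now-frame units(20mm) [ 0.32 -0.15  6.66]  target-frame units [ 0.32 -0.37  6.65] world mm [  -7.2    6.7 -133. ]
```

move_arm(
  motion=[
    [[0.15,-0.2,0],[-0.015,0,-0.004],-1],
    [[0.1,-0.1,0],[0,0,0],-1],
    [[0,0,0.5],[0,0,0],-1],
    [[0,0,1],[0,0,0],-1],
    [[0,0,1],[0,0,0],-1],
    [[0,0,0.5],[0,0,0],-1],
    [[0,0,0.3],[0,0,0],-1],
    [[0,0,0],[0,0,0],-1],
  ],
)

```text
time_s: 22.42
position: [0.4068, 0.236, 0.0916]
tool_rot: [[0.031, 1.0, -0.002], [1.0, -0.031, -0.001], [-0.001, -0.002, -1.0]]
ft_force: [0.4, -0.6, -1.6]
grip_width: 0.0209
```

```bash
python3 -c "
from h import *
plan([.3982,.2418,.0285+.0187],-1.2)
d=cam('scene');crop(d['img'],260,60,420,210,4,'s14')
"
```

```text
t 22.42 tcp [0.4068 0.236  0.0916] w 0.0209 F [ 0.4 -0.6 -1.6] q [16. 23. 99. -0. 58. 17.]
 rot deg [-0.09  0.08 -0.55] units(120) [-0.0008  0.0006 -0.0046]  ydir now -1.75
 shift now-frame units(20mm) [ 0.28 -0.43  3.16]  target-frame units [ 0.28 -0.44  3.16] world mm [ -8.6   5.8 -63.1]
```

View pics/s14.png

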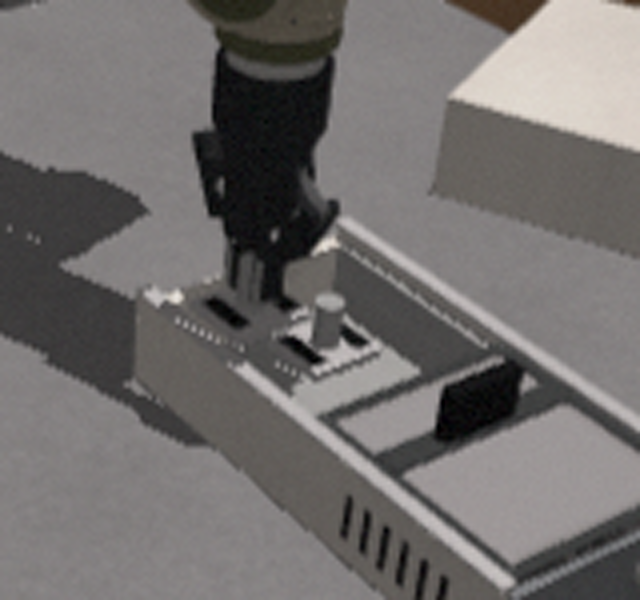

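```bash
python3 -c "
from h import *
d=cam('scene');print(proj(d,[.4005,.315,.054]), proj(d,[.4345,.281,.054]))
d=cam('wrist','w14')
"
```

```text
[341.26189611 135.51134951] [339.92675541 144.61167364]
```

View pics/w14.png

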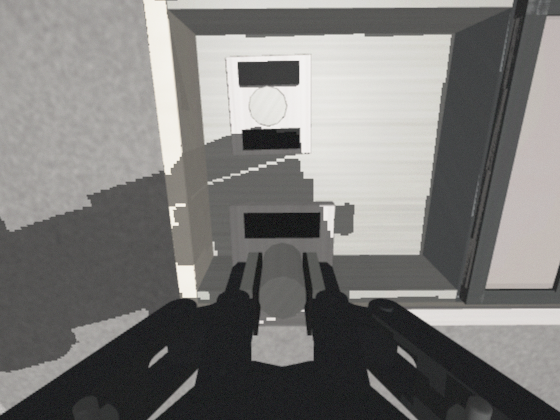

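move_arm(
  motion=[
    [[0.15,-0.25,0.3],[0,0,-0.004],-1],
    [[0.1,-0.15,0.6],[0,0,0],-1],
    [[0,0,0.7],[0,0,0],-1],
    [[0,0,0.6],[0,0,0],-1],
    [[0,0,0.3],[0,0,0],-1],
    [[0,0,0.2],[0,0,0],-1],
    [[0,0,0.1],[0,0,0],-1],
    [[0,0,0],[0,0,0],-1],
  ],
)

```text
time_s: 23.23
position: [0.4005, 0.2439, 0.0383]
tool_rot: [[0.018, 1.0, 0.011], [1.0, -0.018, 0.003], [0.003, 0.011, -1.0]]
ft_force: [-1.1, -0.0, -1.5]
grip_width: 0.0202
```

```bash
python3 -c "
from h import *
plan([.3982,.2418,.0275+.0187],-1.2)
"
```

```text
t 23.23 tcp [0.4005 0.2439 0.0383] w 0.0202 F [-1.1 -0.  -1.5] q [ 17.  28. 103.  -0.  48.  18.]
 rot deg [ 0.63 -0.18  0.15] units(120) [ 0.0052 -0.0015  0.0013]  ydir now -1.05
 shift now-frame units(20mm) [-0.11 -0.12  0.54]  target-frame units [-0.11 -0.11  0.54] world mm [ -2.3  -2.1 -10.8]
```

move_arm(
  motion=[
    [[-0.1,-0.1,0.25],[0.005,0,0],-1],
    [[0,0,0.2],[0,0,0],-1],
    [[0,0,0.1],[0,0,0],-1],
    [[0,0,0],[0,0,0],-1],
  ],
)

```text
time_s: 23.57
position: [0.3992, 0.242, 0.0275]
tool_rot: [[0.018, 1.0, 0.002], [1.0, -0.018, 0.004], [0.004, 0.002, -1.0]]
ft_force: [0.1, -0.7, -2.1]
grip_width: 0.0206
```

move_arm(
  motion=[
    [[0,0,0.03],[0,0,0],-1],
    [[0,0,0],[0,0,0],-0.3],
    [[0,0,0],[0,0,0],-0.1],
    [[0,0,0],[0,0,0],0],
    [[0,0,0],[0,0,0],0],
    [[0,0,-0.5],[0,0,0],0],
    [[0,0,-1],[0,0,0],0],
    [[0,0,-1],[0,0,0],0],
    [[0,0,-1],[0,0,0],0],
    [[0,0,-1],[0,0,0],0],
    [[0,0,-1],[0,0,0],0],
    [[0,0,-1],[0,0,0],0],
  ],
)

```text
time_s: 24.57
position: [0.3973, 0.2409, 0.16]
tool_rot: [[0.019, 1.0, -0.004], [1.0, -0.019, 0.002], [0.002, -0.004, -1.0]]
ft_force: [0.9, -0.2, 0.0]
grip_width: 0.0426
```

```bash
python3 -c "
from h import *
plan([.6287,-.066,.18],19.8)
d=cam('scene');crop(d['img'],220,60,440,270,3.6,'s15')
d=cam('top');crop(d['img'],70,120,440,345,2,'t15')
"
```

```text
t 24.57 tcp [0.3973 0.2409 0.16  ] w 0.0426 F [ 0.9 -0.2  0. ] q [16. 18. 94.  0. 69. 17.]
 rot deg [ -0.23  -0.15 -20.86] units(120) [-0.0019 -0.0013 -0.1739]  ydir now -1.06
 shift now-frame units(20mm) [-15.13  11.85  -0.15]  target-frame units [-18.36   5.69  -0.07] world mm [ 231.4 -306.9    1.3]
```

View pics/s15.png

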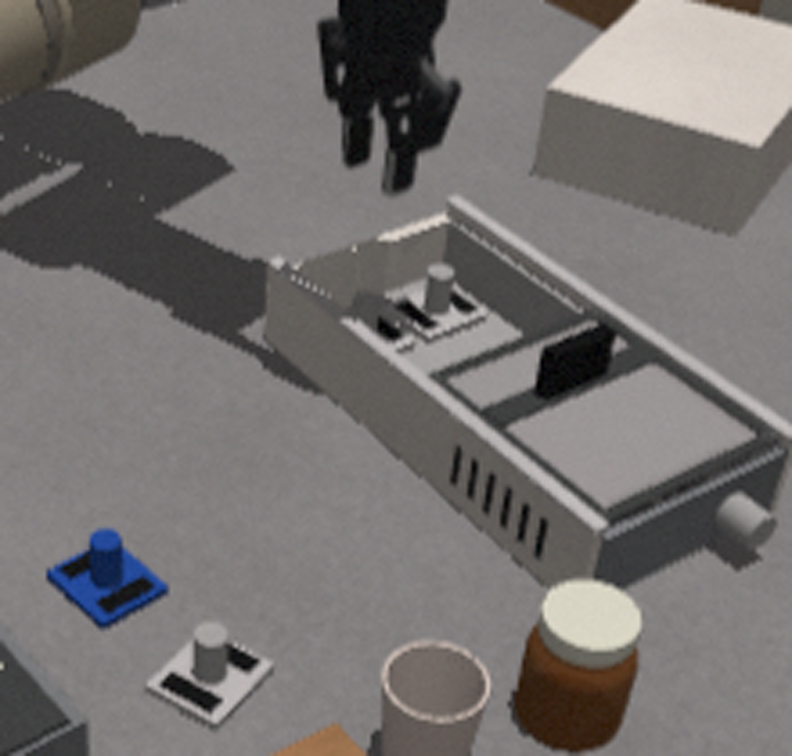

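View pics/t15.png

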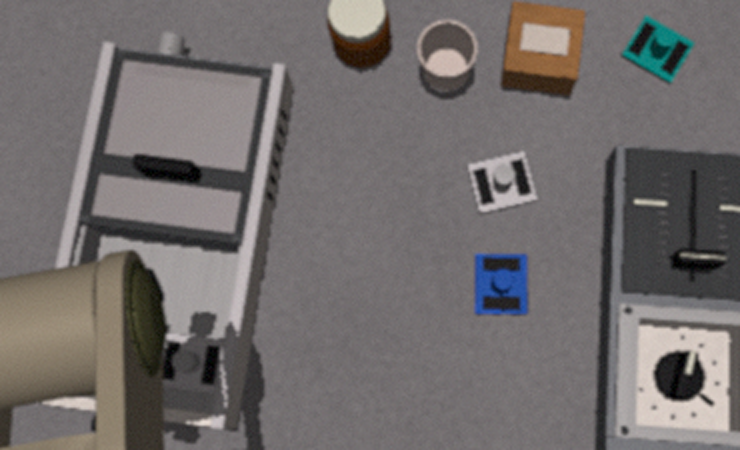

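move_arm(
  motion=[
    [[-1,0.8,-0.5],[0,0,0],1],
    [[-1,0.8,-0.3],[0,0,0],1],
    [[-1,0.8,0],[0,0,0],1],
    [[-1,0.8,0],[0,0,0],1],
    [[-1,0.8,0],[0,0,0],1],
    [[-1,0.8,0],[0,0,0],1],
    [[-1,0.8,0],[0,0,0],1],
    [[-1,0.8,0],[0,0,0],1],
    [[-1,0.8,0],[0,0,0],1],
    [[-1,0.8,0],[0,0,0],1],
    [[-1,0.8,0],[0,0,0],1],
    [[-1,0.8,0],[0,0,0],1],
  ],
)

```text
time_s: 25.67
position: [0.5893, -0.01, 0.1691]
tool_rot: [[0.012, 1.0, -0.009], [1.0, -0.012, 0.006], [0.005, -0.009, -1.0]]
ft_force: [0.7, 0.8, 1.0]
grip_width: 0.0852
```

move_arm(
  motion=[
    [[-1,0.8,0],[0,0,0],1],
    [[-1,0.7,0],[0,0,0],1],
    [[0,0,0],[0,0,-0.057],1],
    [[0,0,0],[0,0,-0.057],1],
    [[0,0,0],[0,0,-0.057],1],
    [[0,0,0],[0,0,0],1],
    [[0,0,0],[0,0,0],1],
  ],
)

```text
time_s: 26.25
position: [0.6211, -0.0584, 0.1593]
tool_rot: [[-0.345, 0.938, -0.018], [0.939, 0.345, 0.007], [0.013, -0.015, -1.0]]
ft_force: [0.0, 0.8, 0.8]
grip_width: 0.0853
```

```bash
python3 -c "
from h import *
plan([.6287,-.066,.0345],19.8)
"
```

```text
t 26.25 tcp [ 0.6211 -0.0584  0.1593] w 0.0853 F [0.  0.8 0.8] q [-16.  33.  68.   0.  81. -36.]
 rot deg [-0.84 -0.76  0.38] units(120) [-0.007  -0.0064  0.0032]  ydir now 20.18
 shift now-frame units(20mm) [-0.58  0.33  7.17]  target-frame units [-0.49  0.23  7.18] world mm [   7.6   -7.6 -143.5]
```

move_arm(
  motion=[
    [[-0.2,0.1,0],[-0.007,-0.006,0.003],1],
    [[-0.2,0.1,0],[0,0,0],1],
    [[0,0,0],[0,0,0],1],
    [[0,0,0],[0,0,0],1],
  ],
)

```text
time_s: 26.58
position: [0.6278, -0.0646, 0.1582]
tool_rot: [[-0.33, 0.944, 0.0], [0.944, 0.33, 0.0], [0.0, 0.0, -1.0]]
ft_force: [-1.1, -0.6, 0.7]
grip_width: 0.0856
```

```bash
python3 -c "
from h import *
plan([.6287,-.066,.0345],19.8)
d=cam('wrist','w16')
print(proj(d,[.6287,-.066,.044]),proj(d,[.6287,-.066,.008]))
crop(d['img'],220,100,360,260,4,'w16c')
"
```

```text
t 26.58 tcp [ 0.6278 -0.0646  0.1582] w 0.0856 F [-1.1 -0.6  0.7] q [-17.  33.  67.   0.  80. -36.]
 rot deg [ 0.02 -0.02 -0.51] units(120) [ 0.0002 -0.0001 -0.0043]  ydir now 19.29
 shift now-frame units(20mm) [-0.08  0.02  7.12]  target-frame units [-0.08  0.02  7.12] world mm [   0.9   -1.4 -142.4]
[283.65147059 206.40021338] [283.45612433 195.75653668]
```

View pics/w16c.png

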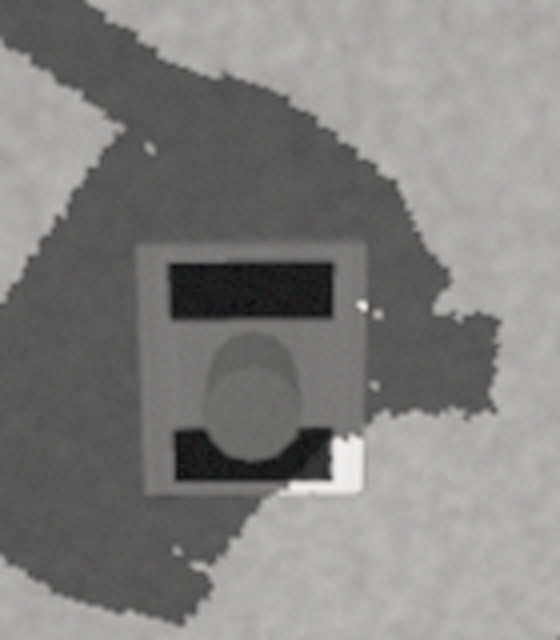

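move_arm(
  motion=[
    [[0,0,1],[0,0,0],1],
    [[0,0,1],[0,0,0],1],
    [[0,0,1],[0,0,0],1],
    [[0,0,1],[0,0,0],1],
    [[0,0,1],[0,0,0],1],
    [[0,0,0.8],[0,0,0],1],
    [[0,0,0.5],[0,0,0],1],
    [[0,0,0.3],[0,0,0],1],
    [[0,0,0],[0,0,0],1],
    [[0,0,0],[0,0,0],1],
  ],
)

```text
time_s: 27.47
position: [0.6302, -0.0645, 0.0239]
tool_rot: [[-0.326, 0.945, 0.008], [0.945, 0.326, -0.002], [-0.004, 0.007, -1.0]]
ft_force: [-0.7, 0.5, 0.3]
grip_width: 0.0855
```

```bash
python3 -c "
from h import *
plan([.6287,-.066,.0345],19.8)
d=cam('wrist','w17')
s=readout.observe(); R=s['tool_rot']; g=s['position']-.0187*R[:,2]; g[2]=.044; print('grasp px',proj(d,g))
"
```

```text
t 27.47 tcp [ 0.6302 -0.0645  0.0239] w 0.0855 F [-0.7  0.5  0.3] q [-17.  41.  76.   0.  62. -36.]
 rot deg [ 0.39  0.24 -0.75] units(120) [ 0.0032  0.002  -0.0062]  ydir now 19.05
 shift now-frame units(20mm) [-0.04 -0.1   0.4 ]  target-frame units [-0.04 -0.1   0.4 ] world mm [-1.5 -1.5 -8.1]
grasp px [284.41247458 288.7076504 ]
```

View pics/w17.png

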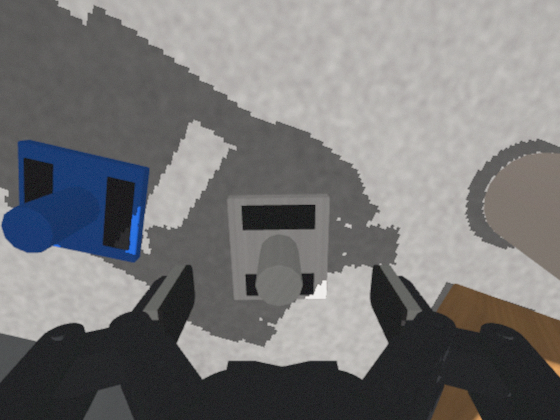

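Well aligned (stem top at 279,284). Lower 7 mm and close.

move_arm(
  motion=[
    [[0.05,-0.1,0.2],[0.003,0,-0.003],1],
    [[0,0,0.15],[0,0,0],1],
    [[0,0,0],[0,0,0],1],
    [[0,0,0],[0,0,0],-1],
    [[0,0,0],[0,0,0],-1],
    [[0,0,0],[0,0,0],-1],
    [[0,0,0],[0,0,0],-1],
    [[0,0,0],[0,0,0],-1],
    [[0,0,0],[0,0,0],-1],
    [[0,0,0],[0,0,0],-1],
  ],
)

```text
time_s: 28.35
position: [0.6297, -0.0647, 0.0202]
tool_rot: [[-0.333, 0.943, 0.008], [0.943, 0.333, -0.006], [-0.008, 0.005, -1.0]]
ft_force: [-0.1, 0.4, -0.8]
grip_width: 0.0204
```

move_arm(
  motion=[
    [[0,0,-0.5],[0,0,0],-1],
    [[0,0,-0.8],[0,0,0],-1],
    [[0,0,-1],[0,0,0],-1],
    [[0,0,-1],[0,0,0],-1],
    [[0,0,-1],[0,0,0],-1],
    [[0,0,-1],[0,0,0],-1],
    [[0,0,-1],[0,0,0],-1],
    [[0,0,-0.7],[0,0,0],-1],
    [[0,0,-0.3],[0,0,0],-1],
    [[0,0,0],[0,0,0],-1],
  ],
)

```text
time_s: 29.18
position: [0.6265, -0.0632, 0.1757]
tool_rot: [[-0.333, 0.943, 0.003], [0.943, 0.333, -0.004], [-0.005, 0.001, -1.0]]
ft_force: [0.3, -0.0, -2.1]
grip_width: 0.0208
```

```bash
python3 -c "
from h import *
plan([.475,.2772,.15],-1.2)
d=cam('scene');crop(d['img'],220,60,440,270,3.6,'s18')
"
```

```text
t 29.18 tcp [ 0.6265 -0.0632  0.1757] w 0.0208 F [ 0.3 -0.  -2.1] q [-16.  32.  66.  -0.  82. -36.]
 rot deg [ 0.11  0.28 20.65] units(120) [0.0009 0.0023 0.1721]  ydir now 19.45
 shift now-frame units(20mm) [18.58 -1.48  2.13]  target-frame units [16.86 -7.93  2.22] world mm [-151.5  340.4  -44.4]
```

View pics/s18.png

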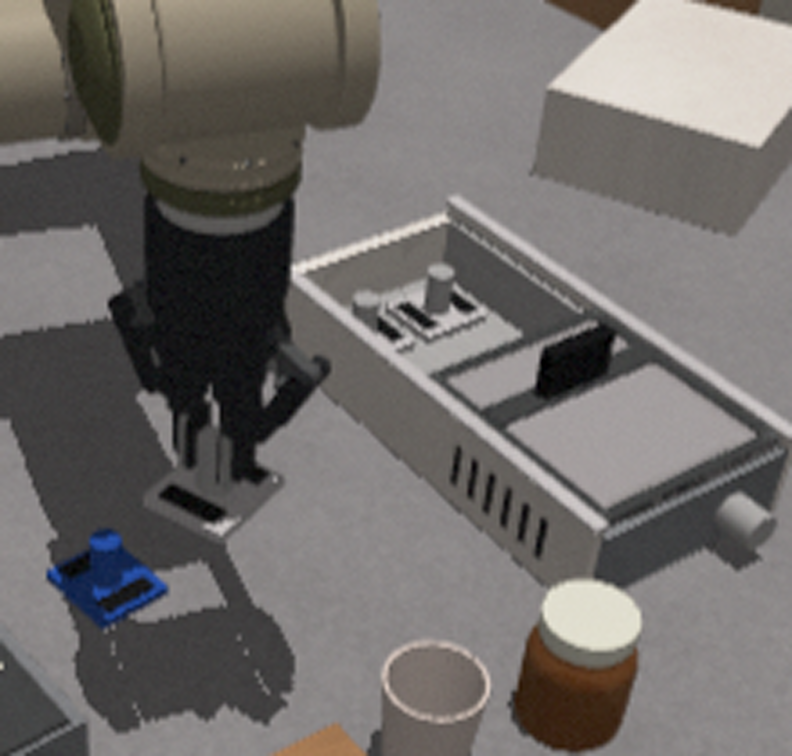

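move_arm(
  motion=[
    [[0,0,0],[0,0,0.057],-1],
    [[0,0,0],[0,0,0.057],-1],
    [[0,0,0],[0,0,0.057],-1],
    [[1,-0.6,-0.05],[0,0,0],-1],
    [[1,-0.6,-0.05],[0,0,0],-1],
    [[1,-0.6,-0.05],[0,0,0],-1],
    [[1,-0.6,-0.05],[0,0,0],-1],
    [[1,-0.6,-0.05],[0,0,0],-1],
    [[1,-0.6,-0.05],[0,0,0],-1],
    [[1,-0.6,-0.05],[0,0,0],-1],
    [[1,-0.6,-0.05],[0,0,0],-1],
    [[1,-0.6,-0.05],[0,0,0],-1],
  ],
)

```text
time_s: 30.23
position: [0.516, 0.1247, 0.1687]
tool_rot: [[0.045, 0.999, -0.026], [0.999, -0.045, -0.001], [-0.002, -0.026, -1.0]]
ft_force: [0.2, 0.3, -0.6]
grip_width: 0.0203
```

```bash
python3 -c "
from h import *
plan([.475,.2772,.15],-1.2)
"
```

```text
t 30.23 tcp [0.516  0.1247 0.1687] w 0.0203 F [ 0.2  0.3 -0.6] q [ 1. 24. 82. -0. 75.  3.]
 rot deg [-1.48  0.08 -1.37] units(120) [-0.0123  0.0007 -0.0114]  ydir now -2.57
 shift now-frame units(20mm) [ 7.53 -2.34  1.92]  target-frame units [ 7.58 -2.21  1.87] world mm [-41.  152.5 -37.4]
```

move_arm(
  motion=[
    [[1,-0.3,-0.05],[-0.012,0,-0.01],-1],
    [[1,-0.3,-0.05],[0,0,0],-1],
    [[1,-0.3,-0.05],[0,0,0],-1],
    [[1,-0.3,-0.05],[0,0,0],-1],
    [[1,-0.3,0],[0,0,0],-1],
    [[0.8,-0.2,0],[0,0,0],-1],
    [[0.5,0,0],[0,0,0],-1],
    [[0.2,0,0],[0,0,0],-1],
    [[0,0,0],[0,0,0],-1],
    [[0,0,0],[0,0,0],-1],
  ],
)

```text
time_s: 31.07
position: [0.4761, 0.2637, 0.163]
tool_rot: [[0.019, 1.0, -0.02], [1.0, -0.019, -0.005], [-0.005, -0.02, -1.0]]
ft_force: [-0.3, 0.2, -2.1]
grip_width: 0.0206
```

```bash
python3 -c "
from h import *
plan([.475,.2772,.034+.0187],-1.2)
d=cam('wrist','w19')
"
```

```text
t 31.07 tcp [0.4761 0.2637 0.163 ] w 0.0206 F [-0.3  0.2 -2.1] q [16. 25. 81.  0. 75. 18.]
 rot deg [-1.14  0.31  0.13] units(120) [-0.0095  0.0026  0.0011]  ydir now -1.07
 shift now-frame units(20mm) [0.71 0.06 6.45]  target-frame units [ 0.67 -0.07  6.45] world mm [  -1.1   13.5 -129. ]
```

View pics/w19.png

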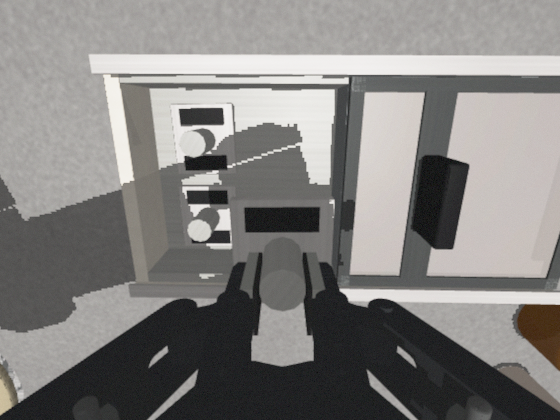

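move_arm(
  motion=[
    [[0.3,0,0],[-0.009,0.002,0],-1],
    [[0.25,0,0],[0,0,0],-1],
    [[0.1,0,0.5],[0,0,0],-1],
    [[0,0,1],[0,0,0],-1],
    [[0,0,1],[0,0,0],-1],
    [[0,0,0.7],[0,0,0],-1],
    [[0,0,0.4],[0,0,0],-1],
    [[0,0,0],[0,0,0],-1],
  ],
)

```text
time_s: 31.78
position: [0.4792, 0.2759, 0.0899]
tool_rot: [[0.024, 1.0, 0.007], [1.0, -0.024, 0.001], [0.001, 0.007, -1.0]]
ft_force: [0.4, 0.5, -1.2]
grip_width: 0.0202
```

```bash
python3 -c "
from h import *
plan([.475,.2772,.032+.0187],-1.2)
d=cam('wrist','w20')
"
```

```text
t 31.78 tcp [0.4792 0.2759 0.0899] w 0.0202 F [ 0.4  0.5 -1.2] q [18. 30. 86. -0. 63. 19.]
 rot deg [ 0.41 -0.05 -0.2 ] units(120) [ 0.0034 -0.0004 -0.0017]  ydir now -1.4
 shift now-frame units(20mm) [ 0.06 -0.23  2.89]  target-frame units [ 0.06 -0.21  2.89] world mm [ -4.2   1.3 -57.9]
```

View pics/w20.png

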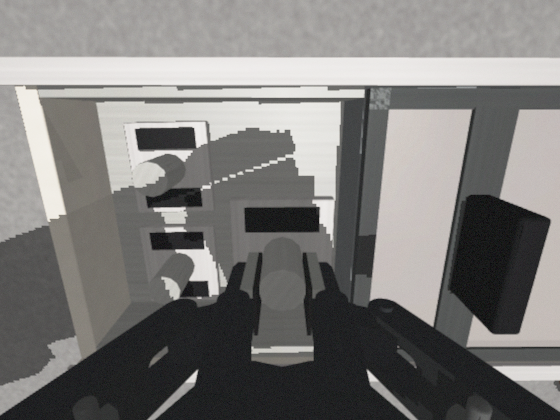

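move_arm(
  motion=[
    [[0.05,-0.1,0.3],[0.003,0,0],-1],
    [[0,0,0.6],[0,0,0],-1],
    [[0,0,0.6],[0,0,0],-1],
    [[0,0,0.5],[0,0,0],-1],
    [[0,0,0.3],[0,0,0],-1],
    [[0,0,0.2],[0,0,0],-1],
    [[0,0,0],[0,0,0],-1],
  ],
)

```text
time_s: 32.42
position: [0.4805, 0.2785, 0.0424]
tool_rot: [[0.025, 1.0, 0.01], [1.0, -0.025, 0.005], [0.005, 0.01, -1.0]]
ft_force: [-0.1, -0.2, -1.3]
grip_width: 0.0208
```

```bash
python3 -c "
from h import *
plan([.475,.2772,.0302+.0187],-1.2)
"
```

```text
t 32.42 tcp [0.4805 0.2785 0.0424] w 0.0208 F [-0.1 -0.2 -1.3] q [18. 34. 89.  0. 57. 19.]
 rot deg [ 0.57 -0.27 -0.23] units(120) [ 0.0048 -0.0023 -0.0019]  ydir now -1.43
 shift now-frame units(20mm) [-0.08 -0.28  0.61]  target-frame units [-0.07 -0.27  0.61] world mm [ -5.5  -1.3 -12.2]
```

move_arm(
  motion=[
    [[0,-0.15,0.25],[0.004,0,0],-1],
    [[0,0,0.2],[0,0,0],-1],
    [[0,0,0.15],[0,0,0],-1],
    [[0,0,0],[0,0,0],-1],
  ],
)

```text
time_s: 32.75
position: [0.478, 0.2791, 0.0306]
tool_rot: [[0.025, 1.0, 0.003], [1.0, -0.025, 0.006], [0.006, 0.003, -1.0]]
ft_force: [-0.4, -0.1, -2.0]
grip_width: 0.0208
```

move_arm(
  motion=[
    [[0,0,0.03],[0,0,0],-1],
    [[0,0,0],[0,0,0],-0.3],
    [[0,0,0],[0,0,0],-0.1],
    [[0,0,0],[0,0,0],0],
    [[0,0,0],[0,0,0],0],
    [[0,0,-0.5],[0,0,0],0],
    [[0,0,-1],[0,0,0],0],
    [[0,0,-1],[0,0,0],0],
    [[0,0,-1],[0,0,0],0],
    [[0,0,-1],[0,0,0],0],
    [[0,0,-1],[0,0,0],0],
    [[0,0,-1],[0,0,0],0],
  ],
)

```text
time_s: 33.75
position: [0.4762, 0.2776, 0.1673]
tool_rot: [[0.025, 1.0, -0.001], [1.0, -0.025, 0.004], [0.004, -0.001, -1.0]]
ft_force: [0.2, -0.1, -0.2]
grip_width: 0.0426
```

move_arm(
  motion=[
    [[0,0,-1],[0,0,0],0],
    [[0,0,-1],[0,0,0],0.6],
    [[0,0,-0.5],[0,0,0],1],
    [[0,0,0],[0,0,0],1],
    [[0,0,0],[0,0,0],1],
  ],
)

```text
time_s: 34.17
position: [0.4765, 0.2774, 0.2287]
tool_rot: [[0.025, 1.0, 0.011], [1.0, -0.025, 0.008], [0.008, 0.011, -1.0]]
ft_force: [-0.2, 0.2, 0.3]
grip_width: 0.0851
```

```bash
python3 -c "
from h import *
plan([.5865,.2755,.2],-1.2)
d=cam('wrist','w21')
for uv in [(0,0)]: pass
d=cam('scene');crop(d['img'],220,60,440,270,3.6,'s21')
"
```

```text
t 34.17 tcp [0.4765 0.2774 0.2287] w 0.0851 F [-0.2  0.2  0.3] q [18. 22. 75.  0. 83. 19.]
 rot deg [ 0.62 -0.46 -0.24] units(120) [ 0.0051 -0.0038 -0.002 ]  ydir now -1.44
 shift now-frame units(20mm) [0.02 5.48 2.43]  target-frame units [0.02 5.5  2.37] world mm [110.   -1.9 -47.4]
```

View pics/w21.png

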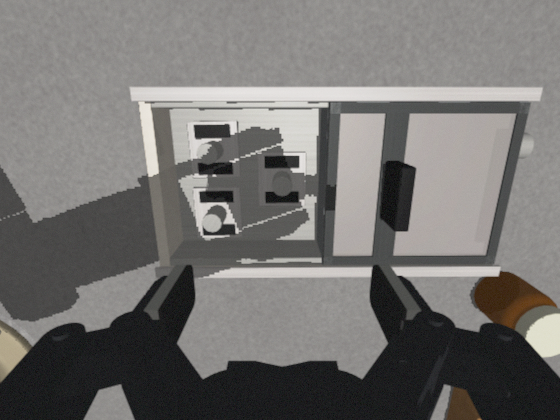

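View pics/s21.png

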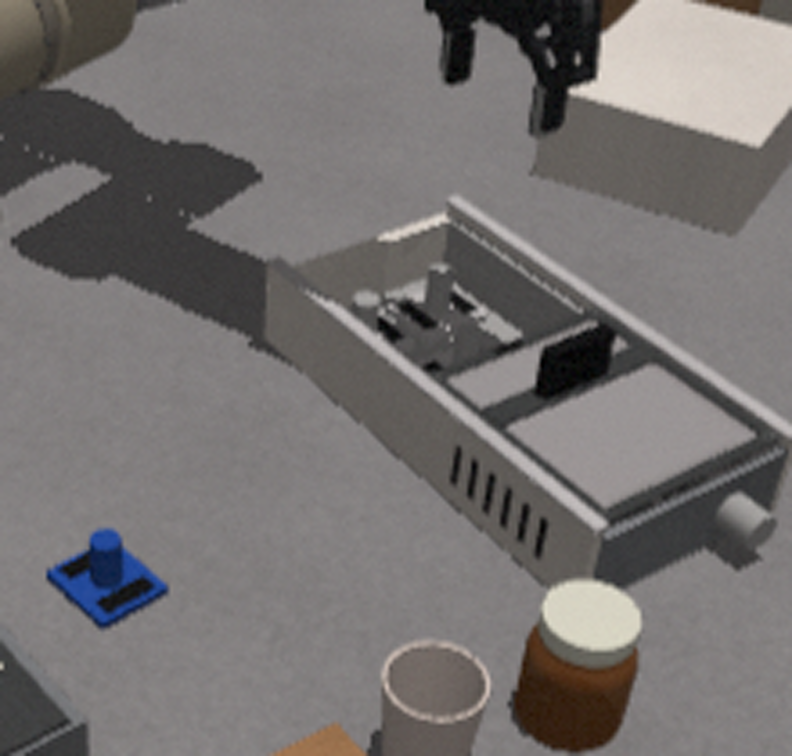

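move_arm(
  motion=[
    [[0,1,0],[0.005,-0.004,-0.002],1],
    [[0,1,0],[0,0,0],1],
    [[0,1,0],[0,0,0],1],
    [[0,1,0],[0,0,0],1],
    [[0,0.8,0],[0,0,0],1],
    [[0,0.5,0],[0,0,0],1],
    [[0,0.2,0],[0,0,0],1],
    [[0,0,0],[0,0,0],1],
    [[0,0,0],[0,0,0],1],
  ],
)

```text
time_s: 35.02
position: [0.5873, 0.2739, 0.2169]
tool_rot: [[0.02, 1.0, -0.02], [1.0, -0.02, -0.006], [-0.007, -0.02, -1.0]]
ft_force: [-0.7, -0.8, -0.2]
grip_width: 0.0856
```

```bash
python3 -c "
from h import *
plan([.5865,.2755,.096],-1.2)
"
```

```text
t 35.02 tcp [0.5873 0.2739 0.2169] w 0.0856 F [-0.7 -0.8 -0.2] q [15. 33. 57. -0. 91. 16.]
 rot deg [-1.16  0.38  0.04] units(120) [-0.0097  0.0032  0.0003]  ydir now -1.16
 shift now-frame units(20mm) [0.12 0.1  6.98]  target-frame units [ 0.08 -0.04  6.98] world mm [  -0.8    1.6 -139.6]
```

move_arm(
  motion=[
    [[0.05,0,0.5],[-0.01,0.003,0],1],
    [[0,0,1],[0,0,0],1],
    [[0,0,1],[0,0,0],1],
    [[0,0,1],[0,0,0],1],
    [[0,0,1],[0,0,0],1],
    [[0,0,1],[0,0,0],1],
    [[0,0,0.6],[0,0,0],1],
    [[0,0,0.4],[0,0,0],1],
    [[0,0,0.2],[0,0,0],1],
    [[0,0,0],[0,0,0],1],
    [[0,0,0],[0,0,0],1],
  ],
)

```text
time_s: 35.93
position: [0.5799, 0.2767, 0.0795]
tool_rot: [[0.016, 1.0, 0.001], [1.0, -0.016, 0.0], [0.0, 0.001, -1.0]]
ft_force: [1.1, 0.1, 0.4]
grip_width: 0.0853
```

```bash
python3 -c "
from h import *
plan([.5865,.2755,.096],-1.2)
d=cam('wrist','w22')
"
```

```text
t 35.93 tcp [0.5799 0.2767 0.0795] w 0.0853 F [1.1 0.1 0.4] q [15. 39. 71. -0. 71. 16.]
 rot deg [ 0.07 -0.02  0.28] units(120) [ 0.0006 -0.0001  0.0024]  ydir now -0.92
 shift now-frame units(20mm) [-0.06  0.33  0.11]  target-frame units [-0.05  0.33  0.11] world mm [ 6.6 -1.2 -2.2]
```

View pics/w22.png

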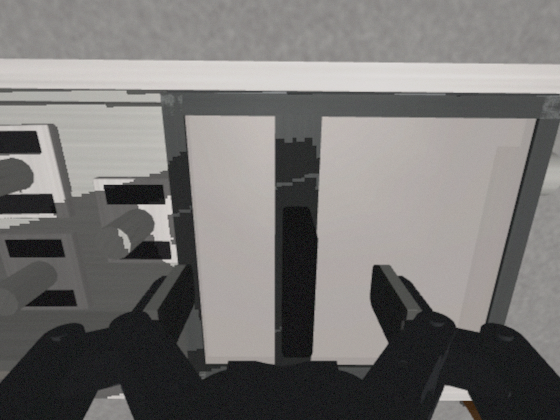

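Fingers straddle the bar. Shift y by +0.3 and close.

move_arm(
  motion=[
    [[0,0.3,0],[0,0,0.002],1],
    [[0,0,0],[0,0,0],1],
    [[0,0,0],[0,0,0],-1],
    [[0,0,0],[0,0,0],-1],
    [[0,0,0],[0,0,0],-1],
    [[0,0,0],[0,0,0],-1],
    [[0,0,0],[0,0,0],-1],
    [[0,0,0],[0,0,0],-1],
    [[0,0,0],[0,0,0],-1],
  ],
)

```text
time_s: 36.73
position: [0.5873, 0.2769, 0.0832]
tool_rot: [[0.021, 1.0, 0.005], [1.0, -0.021, 0.002], [0.002, 0.005, -1.0]]
ft_force: [0.4, -0.2, -0.1]
grip_width: 0.0132
```

move_arm(
  motion=[
    [[0,-0.4,0],[0,0,0],-1],
    [[0,-0.7,0],[0,0,0],-1],
    [[0,-0.7,0],[0,0,0],-1],
    [[0,-0.7,0],[0,0,0],-1],
    [[0,-0.7,0],[0,0,0],-1],
    [[0,-0.7,0],[0,0,0],-1],
    [[0,-0.7,0],[0,0,0],-1],
    [[0,-0.7,0],[0,0,0],-1],
    [[0,-0.7,0],[0,0,0],-1],
    [[0,-0.7,0],[0,0,0],-1],
    [[0,-0.7,0],[0,0,0],-1],
    [[0,0,0],[0,0,0],-1],
  ],
)

```text
time_s: 37.73
position: [0.4304, 0.2809, 0.0831]
tool_rot: [[0.022, 1.0, 0.012], [1.0, -0.022, 0.006], [0.006, 0.012, -1.0]]
ft_force: [-3.2, 1.7, -0.3]
grip_width: 0.0133
```

```bash
python3 -c "
from h import *
plan([.4065,.279,.096],-1.2)
d=cam('wrist','w23')
"
```

```text
t 37.73 tcp [0.4304 0.2809 0.0831] w 0.0133 F [-3.2  1.7 -0.3] q [20. 27. 93.  0. 59. 21.]
 rot deg [ 0.71 -0.34 -0.03] units(120) [ 0.0059 -0.0028 -0.0003]  ydir now -1.24
 shift now-frame units(20mm) [-0.12 -1.2   0.28]  target-frame units [-0.12 -1.19  0.29] world mm [-23.9  -1.9  -5.8]
```

View pics/w23.png

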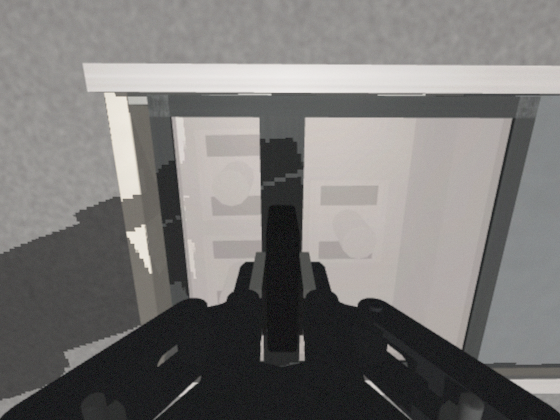

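move_arm(
  motion=[
    [[0,-0.4,0],[0.005,0,0],-1],
    [[0,-0.4,0],[0,0,0],-1],
    [[0,-0.3,0],[0,0,0],-1],
    [[0,-0.2,0],[0,0,0],-1],
  ],
)

```text
time_s: 38.12
position: [0.4073, 0.2815, 0.0831]
tool_rot: [[0.022, 1.0, 0.008], [1.0, -0.022, 0.007], [0.007, 0.008, -1.0]]
ft_force: [22.8, -0.1, -12.5]
grip_width: 0.0133
```

move_arm(
  motion=[
    [[0,-0.25,0],[0,0,0],-1],
    [[0,-0.25,0],[0,0,0],-1],
  ],
)

```text
time_s: 38.28
position: [0.4077, 0.2815, 0.0833]
tool_rot: [[0.022, 0.999, 0.032], [1.0, -0.023, 0.008], [0.009, 0.032, -0.999]]
ft_force: [28.9, -2.8, -20.4]
grip_width: 0.0132
```

move_arm(
  motion=[
    [[0,0,0],[0,0,0],-1],
    [[0,0,0],[0,0,0],1],
    [[0,0,0],[0,0,0],1],
    [[0,0,0],[0,0,0],1],
    [[0,0,-0.5],[0.015,-0.004,0],1],
    [[0,0,-1],[0,0,0],1],
    [[0,0,-1],[0,0,0],1],
    [[0,0,-1],[0,0,0],1],
    [[0,0,-1],[0,0,0],1],
    [[0,0,-1],[0,0,0],1],
    [[0,0,-1],[0,0,0],1],
    [[0,0,0],[0,0,0],1],
  ],
)

```text
time_s: 39.28
position: [0.4043, 0.2807, 0.2179]
tool_rot: [[0.021, 1.0, -0.007], [1.0, -0.021, -0.002], [-0.002, -0.007, -1.0]]
ft_force: [0.7, -0.4, 0.4]
grip_width: 0.0855
```

```bash
python3 -c "
from h import *
plan([.439,-.266,.2],-27.8)
d=cam('wrist','w24')
d=cam('scene');crop(d['img'],260,60,460,210,4,'s24')
"
```

```text
t 39.28 tcp [0.4043 0.2807 0.2179] w 0.0855 F [ 0.7 -0.4  0.4] q [21. 17. 84.  0. 79. 22.]
 rot deg [-0.35  0.23 26.57] units(120) [-0.0029  0.0019  0.2214]  ydir now -1.23
 shift now-frame units(20mm) [-27.29   2.34   1.88]  target-frame units [-23.37  14.29   1.83] world mm [  34.7 -546.7  -36.6]
```

View pics/w24.png

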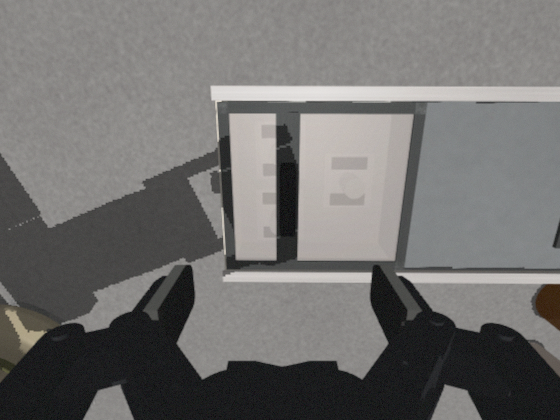

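View pics/s24.png

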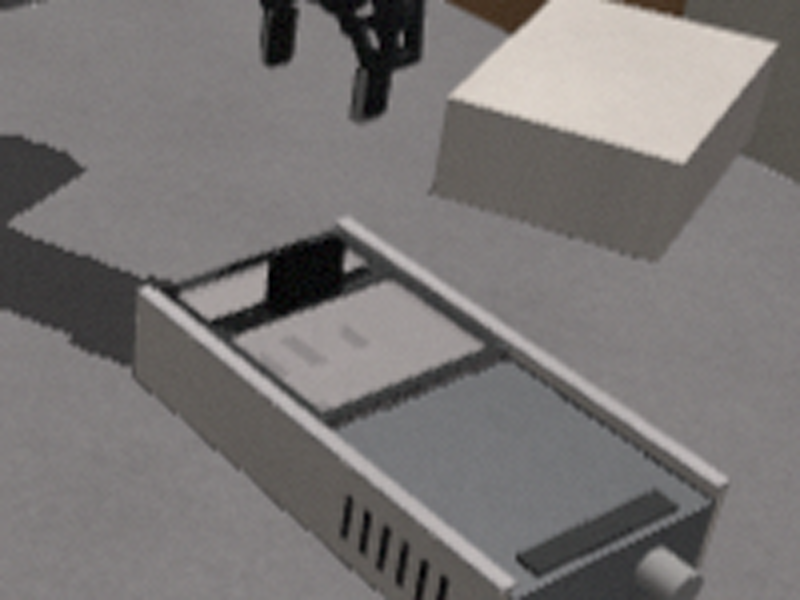

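move_arm(
  motion=[
    [[-1,0.1,0],[0,0,0],0],
    [[-1,0.1,0],[0,0,0],0],
    [[-1,0.1,0],[0,0,0],0],
    [[-1,0.1,0],[0,0,0],0],
    [[-1,0.1,0],[0,0,0],0],
    [[-1,0.1,0],[0,0,0],0],
    [[-1,0.1,0],[0,0,0],0],
    [[-1,0.1,0],[0,0,0],0],
    [[-1,0.1,0],[0,0,0],0],
    [[-1,0.1,0],[0,0,0],0],
    [[-1,0.1,0],[0,0,0],0],
    [[-1,0.1,0],[0,0,0],0],
  ],
)

```text
time_s: 40.38
position: [0.4135, 0.0322, 0.1996]
tool_rot: [[0.014, 0.999, -0.042], [1.0, -0.014, -0.005], [-0.006, -0.042, -0.999]]
ft_force: [0.3, -0.1, 0.3]
grip_width: 0.0426
```

move_arm(
  motion=[
    [[-1,0.1,0],[0,0,0],0],
    [[-1,0.1,0],[0,0,0],0],
    [[-1,0.1,0],[0,0,0],0],
    [[-1,0.1,0],[0,0,0],0],
    [[-1,0.1,0],[0,0,0],0],
    [[-1,0.1,0],[0,0,0],0],
    [[-1,0.1,0],[0,0,0],0],
    [[-1,0.1,0],[0,0,0],0],
    [[-1,0.1,0],[0,0,0],0],
    [[0,0,0],[0,0,0],0],
  ],
)

```text
time_s: 41.22
position: [0.422, -0.1568, 0.1857]
tool_rot: [[0.016, 0.998, -0.066], [1.0, -0.016, 0.006], [0.005, -0.066, -0.998]]
ft_force: [-0.5, 0.1, -0.8]
grip_width: 0.0427
```

```bash
python3 -c "
from h import *
plan([.439,-.266,.2],78)
d=cam('wrist','w25')
"
```

```text
t 41.22 tcp [ 0.422  -0.1568  0.1857] w 0.0427 F [-0.5  0.1 -0.8] q [-34.  16.  91.  -2.  76. -33.]
 rot deg [ -2.99  -2.87 -78.87] units(120) [-0.0249 -0.0239 -0.6572]  ydir now -0.89
 shift now-frame units(20mm) [-5.45  0.95  0.13]  target-frame units [-1.97 -5.17  0.22] world mm [  17.  -109.2   -4.4]
```

View pics/w25.png

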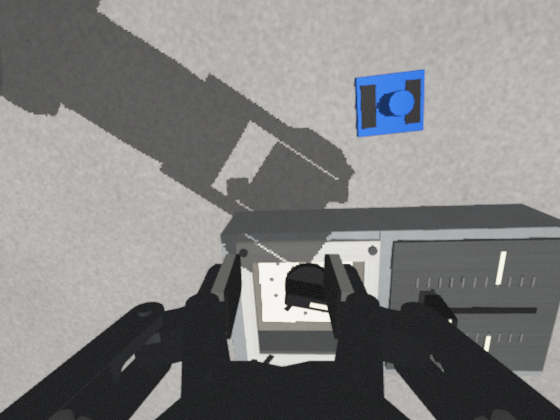

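move_arm(
  motion=[
    [[0,0,-0.7],[-0.031,0,0],0],
    [[0,0,-0.5],[0,0,-0.058],0],
    [[0,0,0],[0,0,-0.058],0],
    [[0,0,0],[0,0,-0.058],0],
    [[0,0,0],[0,0,-0.058],0],
    [[0,0,0],[0,0,-0.058],0],
    [[0,0,0],[0,0,-0.058],0],
    [[0,0,0],[0,0,-0.058],0],
    [[0,0,0],[0,0,-0.058],0],
    [[0,0,0],[0,0,-0.058],0],
    [[0,0,0],[0,0,-0.058],0],
    [[0,0,0],[0,0,-0.058],0],
  ],
)

```text
time_s: 42.27
position: [0.4163, -0.1407, 0.2002]
tool_rot: [[-0.977, 0.211, -0.018], [0.21, 0.977, 0.023], [0.023, 0.019, -1.0]]
ft_force: [0.3, 0.5, 0.5]
grip_width: 0.0431
```

```bash
python3 -c "
from h import *
plan([.439,-.266,.2],78)
"
```

```text
t 42.27 tcp [ 0.4163 -0.1407  0.2002] w 0.0431 F [0.3 0.5 0.5] q [ -34.   13.   93.    1.   76. -112.]
 rot deg [ 1.07 -1.29 -0.15] units(120) [ 0.0089 -0.0108 -0.0013]  ydir now 77.84
 shift now-frame units(20mm) [-2.45 -5.9   0.78]  target-frame units [-2.41 -5.89  0.94] world mm [  22.7 -125.3  -18.9]
```

move_arm(
  motion=[
    [[-0.4,-1,-0.1],[0.009,-0.01,0],0],
    [[-0.4,-1,-0.1],[0,0,0],0],
    [[-0.4,-1,-0.1],[0,0,0],0],
    [[-0.4,-1,-0.1],[0,0,0],0],
    [[-0.4,-0.9,0],[0,0,0],0],
    [[-0.2,-0.5,0],[0,0,0],0],
    [[-0.1,-0.2,0],[0,0,0],0],
    [[0,0,0],[0,0,0],0],
    [[0,0,0],[0,0,0],0],
  ],
)

```text
time_s: 43.02
position: [0.4368, -0.2524, 0.2007]
tool_rot: [[-0.981, 0.194, -0.012], [0.194, 0.981, 0.012], [0.014, 0.009, -1.0]]
ft_force: [0.3, 0.6, 0.7]
grip_width: 0.0427
```

```bash
python3 -c "
from h import *
plan([.439,-.266,.2],78)
d=cam('wrist','w26')
print(proj(d,[.439,-.266,.063]),proj(d,[.439,-.266,.034]))
"
```

```text
t 43.02 tcp [ 0.4368 -0.2524  0.2007] w 0.0427 F [0.3 0.6 0.7] q [ -43.   19.   84.    0.   78. -122.]
 rot deg [ 0.52 -0.82  0.82] units(120) [ 0.0044 -0.0068  0.0068]  ydir now 78.82
 shift now-frame units(20mm) [-0.25 -0.66  0.96]  target-frame units [-0.25 -0.65  0.97] world mm [  2.2 -13.6 -19.4]
[267.47450632 205.1144942 ] [268.47641246 197.48730118]
```

View pics/w26.png

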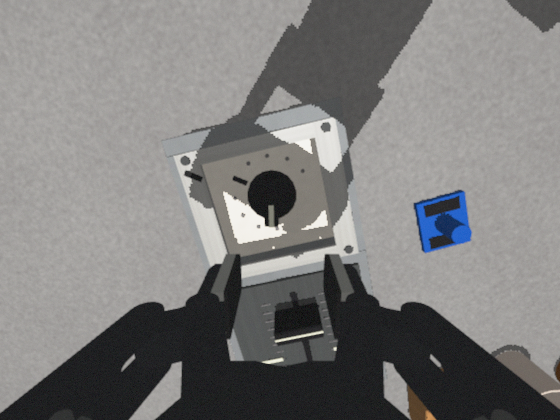

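```bash
python3 -c "
from h import *
d=cam('wrist')
crop(d['img'],160,100,370,290,3.6,'w26c')
"
```

```text
(no output)
```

View pics/w26c.png

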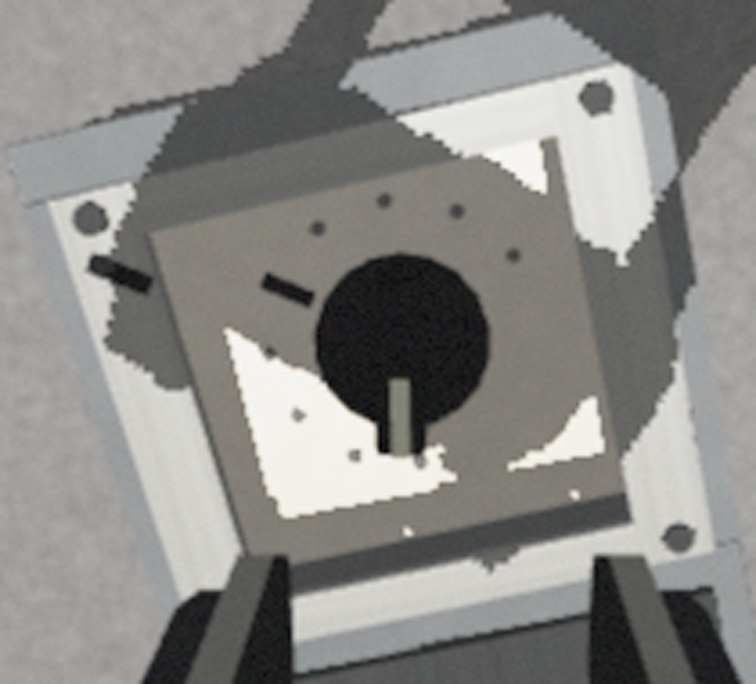

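```bash
python3 -c "
from h import *
d=cam('wrist')
f=lambda u,v,z: onz(d,160+u/3.6,100+v/3.6,z).round(4)
print('disc',f(402,340,.034),'tip',f(402,455,.063),'tip1',f(401,440,.063))
for p in [(90,218),(597,97),(680,537)]: print(f(*p,.074))
print((f(90,218,.074)+f(680,537,.074))/2)
for p in [(152,232),(555,140)]: print('floor-ish opening', f(*p,.074))
"
```

```text
disc [ 0.4366 -0.262   0.034 ] tip [ 0.4613 -0.2664  0.063 ] tip1 [ 0.457  -0.2658  0.063 ]
[ 0.3816 -0.328   0.074 ]
[ 0.3774 -0.2011  0.074 ]
[ 0.4952 -0.1966  0.074 ]
[ 0.4384 -0.2623  0.074 ]
floor-ish opening [ 0.3879 -0.314   0.074 ]
floor-ish opening [ 0.3854 -0.2126  0.074 ]
```

```bash
python3 -c "
from h import *
plan([.438,-.264,.057],78.8)
"
```

```text
t 43.17 tcp [ 0.437  -0.2524  0.2012] w 0.0428 F [-0.1  0.6  0.8] q [ -43.   19.   84.    0.   78. -122.]
 rot deg [ 0.49 -0.77  0.05] units(120) [ 0.0041 -0.0064  0.0004]  ydir now 78.84
 shift now-frame units(20mm) [-0.27 -0.63  8.14]  target-frame units [-0.16 -0.56  8.14] world mm [   1.   -11.6 -162.9]
```

move_arm(
  motion=[
    [[-0.1,-0.3,0],[0.004,-0.006,0],0],
    [[0,-0.2,0.2],[0,0,0],0],
    [[0,0,0.5],[0,0,0],0],
    [[0,0,1],[0,0,0],0],
    [[0,0,1],[0,0,0],0],
    [[0,0,0.8],[0,0,0],0],
    [[0,0,0.4],[0,0,0],0],
    [[0,0,0],[0,0,0],0],
    [[0,0,0],[0,0,0],0],
  ],
)

```text
time_s: 43.92
position: [0.4371, -0.2637, 0.1209]
tool_rot: [[-0.981, 0.192, 0.004], [0.192, 0.981, -0.005], [-0.005, -0.004, -1.0]]
ft_force: [-0.2, -0.3, -0.3]
grip_width: 0.0426
```

```bash
python3 -c "
from h import *
plan([.438,-.264,.057],78.8)
d=cam('wrist','w27')
print(proj(d,[.438,-.264,.034]))
"
```

```text
t 43.92 tcp [ 0.4371 -0.2637  0.1209] w 0.0426 F [-0.2 -0.3 -0.3] q [ -44.   24.   91.   -0.   65. -123.]
 rot deg [-0.22  0.29  0.14] units(120) [-0.0018  0.0024  0.0012]  ydir now 78.94
 shift now-frame units(20mm) [-0.02  0.01  4.13]  target-frame units [-0.05 -0.    4.13] world mm [  0.9  -0.3 -82.6]
[282.61554188 216.03677991]
```

View pics/w27.png

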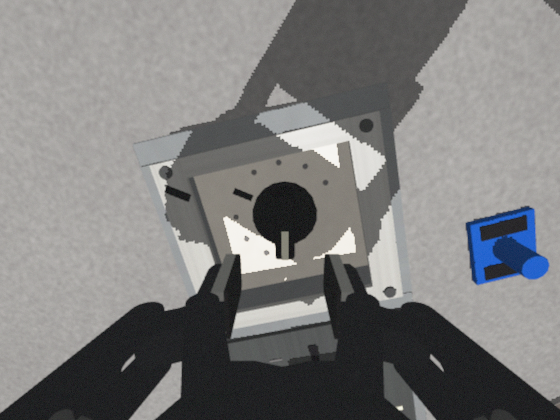

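move_arm(
  motion=[
    [[-0.05,0,0.5],[-0.002,0.002,0],0],
    [[0,0,0.8],[0,0,0],0],
    [[0,0,0.8],[0,0,0],0],
    [[0,0,0.6],[0,0,0],0],
    [[0,0,0.4],[0,0,0],0],
    [[0,0,0.3],[0,0,0],0],
    [[0,0,0],[0,0,0],0],
    [[0,0,0],[0,0,0],0],
  ],
)

```text
time_s: 44.63
position: [0.4413, -0.2667, 0.0529]
tool_rot: [[-0.981, 0.192, 0.009], [0.192, 0.981, -0.007], [-0.01, -0.005, -1.0]]
ft_force: [-0.5, 0.3, 0.8]
grip_width: 0.0426
```

```bash
python3 -c "
from h import *
plan([.439,-.264,.056],78.8)
d=cam('wrist','w28')
d=cam('scene');crop(d['img'],90,150,260,310,4,'s28')
"
```

```text
t 44.63 tcp [ 0.4413 -0.2667  0.0529] w 0.0426 F [-0.5  0.3  0.8] q [ -44.   30.   95.    0.   55. -123.]
 rot deg [-0.29  0.57  0.15] units(120) [-0.0024  0.0047  0.0013]  ydir now 78.95
 shift now-frame units(20mm) [0.15 0.12 0.78]  target-frame units [0.14 0.11 0.78] world mm [ -2.3   2.7 -15.6]
```

View pics/w28.png

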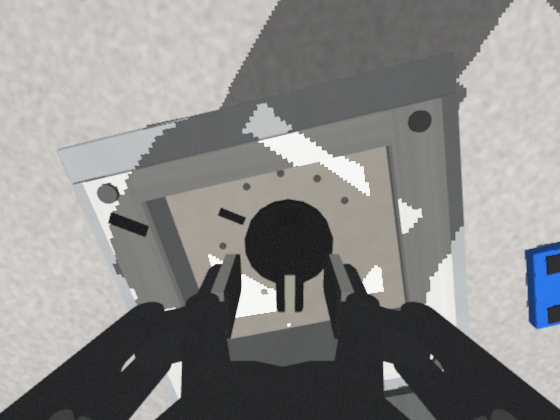

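View pics/s28.png

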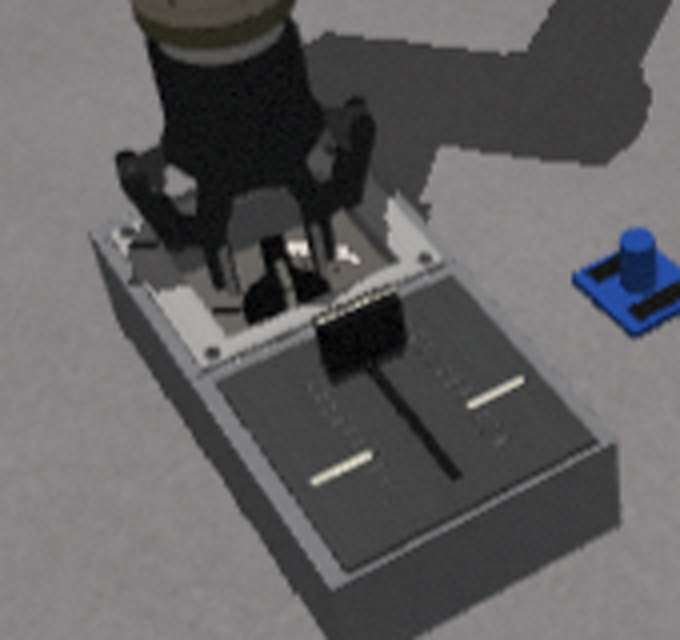

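move_arm(
  motion=[
    [[0.1,0.1,0.2],[-0.002,0.004,0],0],
    [[0,0,0.3],[0,0,0],0],
    [[0,0,0.2],[0,0,0],0],
    [[0,0,0],[0,0,0],0],
    [[0,0,0],[0,0,0],0],
  ],
)

```text
time_s: 45.15
position: [0.4403, -0.2647, 0.0392]
tool_rot: [[-0.981, 0.191, 0.003], [0.191, 0.982, -0.003], [-0.004, -0.002, -1.0]]
ft_force: [0.3, -0.0, -0.8]
grip_width: 0.0426
```

```bash
python3 -c "
from h import *
plan([.439,-.264,.056],78.8)
"
```

```text
t 45.15 tcp [ 0.4403 -0.2647  0.0392] w 0.0426 F [ 0.3 -0.  -0.8] q [ -44.   31.   95.   -0.   53. -123.]
 rot deg [-0.14  0.21  0.16] units(120) [-0.0012  0.0018  0.0014]  ydir now 78.96
 shift now-frame units(20mm) [0.07 0.02 0.1 ]  target-frame units [0.07 0.02 0.1 ] world mm [-1.3  0.7 -1.9]
```

Close on the bar.

move_arm(
  motion=[
    [[0,0,0],[0,0,0],-1],
    [[0,0,0],[0,0,0],-1],
    [[0,0,0],[0,0,0],-1],
    [[0,0,0],[0,0,0],-1],
    [[0,0,0],[0,0,0],-1],
  ],
  squeeze=40,
)

```text
time_s: 45.57
position: [0.4407, -0.263, 0.0395]
tool_rot: [[-0.981, 0.192, 0.004], [0.192, 0.981, -0.001], [-0.004, 0.0, -1.0]]
ft_force: [-0.7, -0.2, -2.1]
grip_width: 0.013
```

```bash
python3 -c "
from h import *
plan([.439,-.264,.056],78.8)
print(readout.observe()['wrist_torque'])
"
```

```text
t 45.57 tcp [ 0.4407 -0.263   0.0395] w 0.013 F [-0.7 -0.2 -2.1] q [ -44.   31.   95.    0.   53. -123.]
 rot deg [0.01 0.22 0.16] units(120) [0.0001 0.0018 0.0013]  ydir now 78.96
 shift now-frame units(20mm) [ 0.07 -0.06  0.11]  target-frame units [ 0.07 -0.06  0.11] world mm [-1.7 -1.  -2.2]
[-0.4713451   0.1724603  -0.06179931]
```

move_arm(
  motion=[
    [[0,0,0],[0,0,0.055],-1],
    [[0,0,0],[0,0,0.055],-1],
    [[0,0,0],[0,0,0.055],-1],
    [[0,0,0],[0,0,0.055],-1],
    [[0,0,0],[0,0,0.055],-1],
    [[0,0,0],[0,0,0.055],-1],
  ],
)

```text
time_s: 46.07
position: [0.4398, -0.2642, 0.0394]
tool_rot: [[-0.613, 0.79, 0.002], [0.79, 0.613, -0.003], [-0.003, -0.0, -1.0]]
ft_force: [0.0, 0.5, -1.0]
grip_width: 0.0133
```

```bash
python3 -c "
from h import *
plan([.439,-.264,.058],-33.95)
print(readout.observe()['wrist_torque'])
"
```

```text
t 46.07 tcp [ 0.4398 -0.2642  0.0394] w 0.0133 F [ 0.   0.5 -1. ] q [-44.  31.  95.  -0.  53. -82.]
 rot deg [ 0.09  0.16 71.78] units(120) [0.0008 0.0014 0.5982]  ydir now 37.83
 shift now-frame units(20mm) [ 0.03 -0.02  0.01]  target-frame units [-0.01 -0.04  0.01] world mm [-0.8  0.2 -0.1]
[-0.25014197  0.22954299 -0.01289093]
```

move_arm(
  motion=[
    [[0,0,0],[0,0,0.055],-1],
    [[0,0,0],[0,0,0.055],-1],
    [[0,0,0],[0,0,0.055],-1],
    [[0,0,0],[0,0,0.055],-1],
    [[0,0,0],[0,0,0.055],-1],
    [[0,0,0],[0,0,0.055],-1],
    [[0,0,0],[0,0,0.055],-1],
    [[0,0,0],[0,0,0.055],-1],
    [[0,0,0],[0,0,0.055],-1],
    [[0,0,0],[0,0,0.05],-1],
    [[0,0,0],[0,0,0],-1],
    [[0,0,0],[0,0,0],-1],
  ],
)

```text
time_s: 47.07
position: [0.4374, -0.2643, 0.0394]
tool_rot: [[0.515, 0.857, -0.004], [0.857, -0.515, -0.0], [-0.002, -0.003, -1.0]]
ft_force: [1.1, -0.2, -0.8]
grip_width: 0.013
```

```bash
python3 -c "
from h import *
plan([.439,-.264,.058],-33.95)
print(readout.observe()['wrist_torque'])
"
```

```text
t 47.07 tcp [ 0.4374 -0.2643  0.0394] w 0.013 F [ 1.1 -0.2 -0.8] q [-44.  31.  95.  -0.  53. -13.]
 rot deg [-0.19  0.14  2.93] units(120) [-0.0016  0.0012  0.0244]  ydir now -31.02
 shift now-frame units(20mm) [0.05 0.06 0.01]  target-frame units [0.05 0.06 0.01] world mm [ 1.6  0.3 -0.1]
[ 0.10538103  0.01195044 -0.01233386]
```

move_arm(
  motion=[
    [[0,0,0],[0,0,0.025],-1],
    [[0,0,0],[0,0,0],-1],
    [[0,0,0],[0,0,0],-1],
  ],
)

```text
time_s: 47.32
position: [0.4374, -0.2642, 0.0395]
tool_rot: [[0.553, 0.833, -0.004], [0.833, -0.553, 0.0], [-0.002, -0.004, -1.0]]
ft_force: [0.0, 0.8, -0.9]
grip_width: 0.0129
```

```bash
python3 -c "
from h import *
plan([.439,-.264,.058],-33.95)
"
```

```text
t 47.32 tcp [ 0.4374 -0.2642  0.0395] w 0.0129 F [ 0.   0.8 -0.9] q [-44.  31.  95.  -0.  53. -11.]
 rot deg [-0.2   0.13  0.38] units(120) [-0.0017  0.0011  0.0032]  ydir now -33.57
 shift now-frame units(20mm) [0.05 0.06 0.01]  target-frame units [0.05 0.06 0.01] world mm [ 1.6  0.2 -0.2]
```

move_arm(
  motion=[
    [[0,0,0],[0,0,0],-0.3],
    [[0,0,0],[0,0,0],0],
    [[0,0,0],[0,0,0],0],
    [[0,0,-0.5],[0,0,0],0],
    [[0,0,-1],[0,0,0],0],
    [[0,0,-1],[0,0,0],0],
    [[0,0,-1],[0,0,0],0],
    [[0,0,-1],[0,0,0],0],
    [[0,0,-1],[0,0,0],0],
    [[0,0,-1],[0,0,0],0],
    [[0,0,-0.5],[0,0,0],0],
    [[0,0,0],[0,0,0],0],
  ],
)

```text
time_s: 48.32
position: [0.4376, -0.2646, 0.1863]
tool_rot: [[0.541, 0.841, -0.005], [0.841, -0.541, -0.001], [-0.003, -0.004, -1.0]]
ft_force: [-0.5, -0.4, 0.3]
grip_width: 0.0426
```

```bash
python3 -c "
from h import *
plan([.5505,-.262,.2],2.1)
d=cam('wrist','w30')
crop(d['img'],140,80,420,290,2.8,'w30c')
"
```

```text
t 48.32 tcp [ 0.4376 -0.2646  0.1863] w 0.0426 F [-0.5 -0.4  0.3] q [-44.  20.  85.  -0.  75. -12.]
 rot deg [ -0.26   0.1  -34.84] units(120) [-0.0022  0.0009 -0.2903]  ydir now -32.74
 shift now-frame units(20mm) [3.16 4.68 0.22]  target-frame units [-0.08  5.65  0.25] world mm [112.9   2.6  -5. ]
```

View pics/w30c.png

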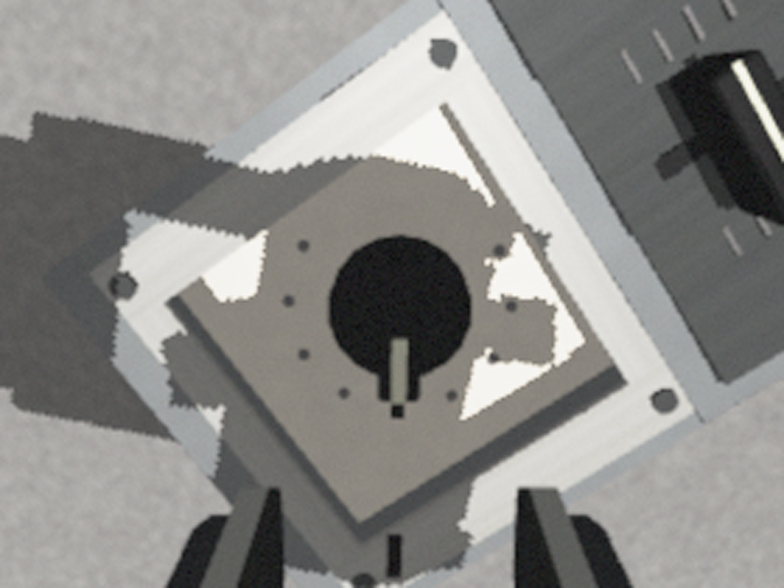

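move_arm(
  motion=[
    [[0,0,0],[0,0,-0.058],0.5],
    [[0,0,0],[0,0,-0.058],1],
    [[0,0,0],[0,0,-0.058],1],
    [[0,0,0],[0,0,-0.058],1],
    [[0,0,0],[0,0,-0.058],1],
    [[0,1,0],[0,0,0],1],
    [[0,1,0],[0,0,0],1],
    [[0,1,0],[0,0,0],1],
    [[0,1,0],[0,0,0],1],
    [[0,0.8,0],[0,0,0],1],
    [[0,0.5,0],[0,0,0],1],
    [[0,0.2,0],[0,0,0],1],
  ],
)

```text
time_s: 49.37
position: [0.5471, -0.2547, 0.169]
tool_rot: [[-0.062, 0.998, -0.022], [0.998, 0.063, 0.014], [0.015, -0.022, -1.0]]
ft_force: [0.2, -0.0, -0.6]
grip_width: 0.0855
```

```bash
python3 -c "
from h import *
plan([.5505,-.262,.101],2.1)
d=cam('wrist','w31')
crop(d['img'],140,100,420,310,2.8,'w31c')
print(proj(d,[.5505,-.262,.116]))
"
```

```text
t 49.37 tcp [ 0.5471 -0.2547  0.169 ] w 0.0855 F [ 0.2 -0.  -0.6] q [-36.  31.  70.  -0.  81. -40.]
 rot deg [-1.25 -0.85  1.48] units(120) [-0.0104 -0.0071  0.0124]  ydir now 3.59
 shift now-frame units(20mm) [-0.44  0.24  4.33]  target-frame units [-0.37  0.16  4.34] world mm [  3.4  -7.3 -86.7]
[289.47261897 241.01743431]
```

View pics/w31c.png

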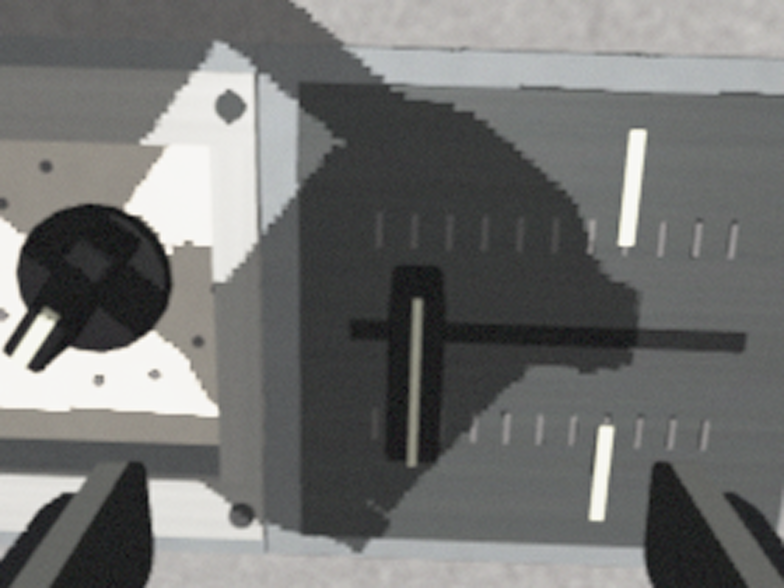

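```bash
python3 -c "
from h import *
d=cam('wrist')
f=lambda u,v,z: onz(d,140+u/2.8,100+v/2.8,z).round(4)
print('idx',f(417,300,.116),f(412,465,.116))
print('lines',f(636,130,.074),f(625,246,.074),f(606,426,.074),f(597,520,.074))
print('ticks0',f(380,230,.074),f(376,422,.074))
"
```

```text
idx [ 0.5483 -0.2372  0.116 ] [ 0.5501 -0.2812  0.116 ]
lines [ 0.6057 -0.1969  0.074 ] [ 0.6072 -0.2294  0.074 ] [ 0.6093 -0.2854  0.074 ] [ 0.6108 -0.3177  0.074 ]
ticks0 [ 0.5372 -0.2295  0.074 ] [ 0.5394 -0.2892  0.074 ]
```

move_arm(
  motion=[
    [[-0.2,0.1,0],[-0.01,-0.007,0.012],1],
    [[-0.1,0,0.5],[0,0,0],1],
    [[0,0,1],[0,0,0],1],
    [[0,0,1],[0,0,0],1],
    [[0,0,0.8],[0,0,0],1],
    [[0,0,0.5],[0,0,0],1],
    [[0,0,0.3],[0,0,0],1],
    [[0,0,0],[0,0,0],1],
    [[0,0,0],[0,0,0],1],
  ],
)

```text
time_s: 50.22
position: [0.5414, -0.2613, 0.079]
tool_rot: [[-0.037, 0.999, -0.008], [0.999, 0.038, 0.004], [0.004, -0.008, -1.0]]
ft_force: [0.1, -0.1, 0.5]
grip_width: 0.0851
```

```bash
python3 -c "
from h import *
plan([.5498,-.262,.101],2.1)
d=cam('wrist','w32')
"
```

```text
t 50.22 tcp [ 0.5414 -0.2613  0.079 ] w 0.0851 F [ 0.1 -0.1  0.5] q [-37.  35.  78.  -0.  67. -39.]
 rot deg [-0.47 -0.26  0.05] units(120) [-0.0039 -0.0021  0.0004]  ydir now 2.15
 shift now-frame units(20mm) [-0.05  0.42 -0.17]  target-frame units [-0.05  0.42 -0.16] world mm [ 8.4 -0.7  3.3]
```

View pics/w32.png

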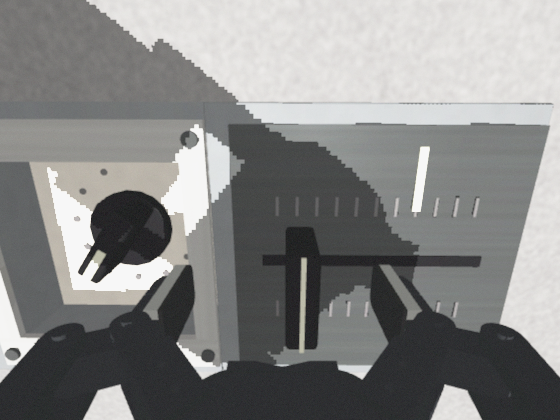

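move_arm(
  motion=[
    [[0,0.25,-0.2],[-0.004,-0.002,0],1],
    [[0,0.15,0],[0,0,0],1],
    [[0,0,0],[0,0,0],1],
    [[0,0,0],[0,0,0],-1],
    [[0,0,0],[0,0,0],-1],
    [[0,0,0],[0,0,0],-1],
    [[0,0,0],[0,0,0],-1],
    [[0,0,0],[0,0,0],-1],
    [[0,0,0],[0,0,0],-1],
    [[0,0,0],[0,0,0],-1],
  ],
  squeeze=30,
)

```text
time_s: 51.1
position: [0.5514, -0.2617, 0.0869]
tool_rot: [[-0.038, 0.999, 0.006], [0.999, 0.038, -0.004], [-0.004, 0.006, -1.0]]
ft_force: [0.1, 0.1, 1.3]
grip_width: 0.0136
```

```bash
python3 -c "
from h import *
plan([.5498+.059,-.262+.0022,.101],2.1)
d=cam('wrist','w33')
crop(d['img'],200,120,520,360,2.4,'w33c')
"
```

```text
t 51.1 tcp [ 0.5514 -0.2617  0.0869] w 0.0136 F [0.1 0.1 1.3] q [-36.  35.  77.   0.  68. -39.]
 rot deg [0.32 0.23 0.08] units(120) [0.0027 0.0019 0.0007]  ydir now 2.19
 shift now-frame units(20mm) [-0.01  2.87  0.25]  target-frame units [-0.01  2.87  0.23] world mm [57.4  1.9 -4.6]
```

View pics/w33c.png

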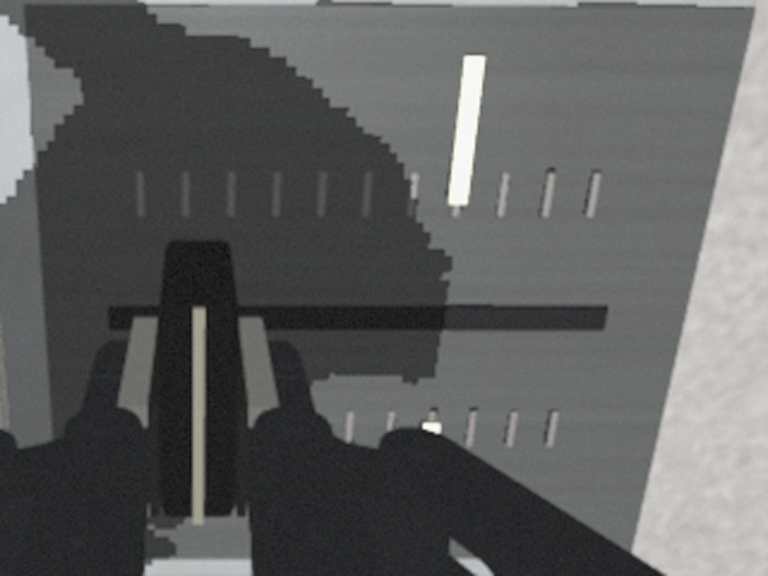

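move_arm(
  motion=[
    [[0,0.4,0],[0.003,0.002,0],-1],
    [[0,0.5,0],[0,0,0],-1],
    [[0,0.5,0],[0,0,0],-1],
    [[0,0.5,0],[0,0,0],-1],
    [[0,0.4,0],[0,0,0],-1],
    [[0,0.2,0],[0,0,0],-1],
    [[0,0.1,0],[0,0,0],-1],
    [[0,0,0],[0,0,0],-1],
    [[0,0,0],[0,0,0],-1],
  ],
)

```text
time_s: 51.9
position: [0.6045, -0.2598, 0.0869]
tool_rot: [[-0.037, 0.999, -0.002], [0.999, 0.037, 0.0], [0.0, -0.002, -1.0]]
ft_force: [-1.2, 0.3, 1.0]
grip_width: 0.0136
```

```bash
python3 -c "
from h import *
plan([.6088,-.26,.101],2.1)
d=cam('wrist','w34')
crop(d['img'],200,120,520,360,2.4,'w34c')
"
```

```text
t 51.9 tcp [ 0.6045 -0.2598  0.0869] w 0.0136 F [-1.2  0.3  1. ] q [-34.  40.  67.  -0.  73. -36.]
 rot deg [-0.12 -0.02  0.01] units(120) [-0.001  -0.0002  0.0001]  ydir now 2.11
 shift now-frame units(20mm) [-0.02  0.21  0.23]  target-frame units [-0.02  0.21  0.23] world mm [ 4.3 -0.2 -4.6]
```

View pics/w34c.png

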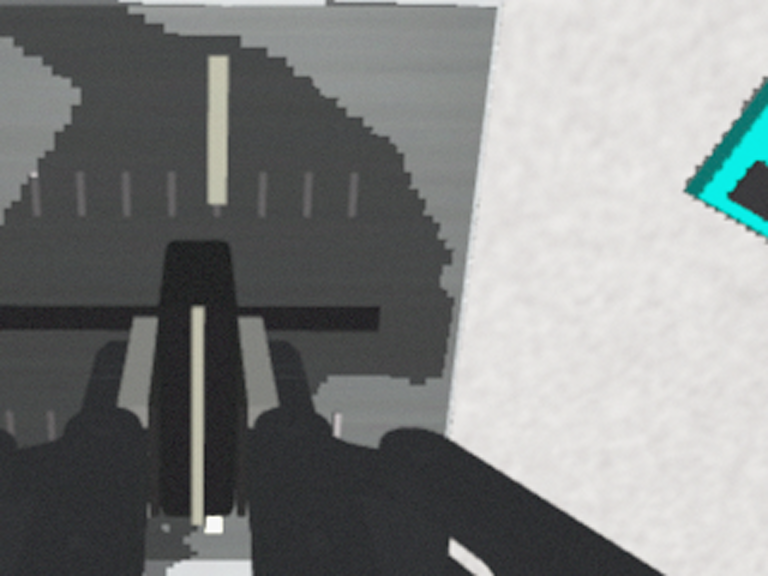

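move_arm(
  motion=[
    [[0,0.2,0],[0,0,0],-1],
    [[0,0,0],[0,0,0],-1],
    [[0,0,0],[0,0,0],-1],
  ],
)

```text
time_s: 52.2
position: [0.6083, -0.2596, 0.0869]
tool_rot: [[-0.036, 0.999, -0.002], [0.999, 0.036, 0.001], [0.001, -0.002, -1.0]]
ft_force: [-1.5, -0.2, 2.3]
grip_width: 0.0141
```

```bash
python3 -c "
from h import *
plan([.6088,-.26,.101],2.1)
d=cam('wrist','w35')
crop(d['img'],200,120,520,360,2.4,'w35c')
"
```

```text
t 52.2 tcp [ 0.6083 -0.2596  0.0869] w 0.0141 F [-1.5 -0.2  2.3] q [-33.  40.  67.  -0.  74. -35.]
 rot deg [-0.13 -0.05 -0.01] units(120) [-0.0011 -0.0004 -0.0001]  ydir now 2.09
 shift now-frame units(20mm) [-0.02  0.03  0.23]  target-frame units [-0.02  0.03  0.23] world mm [ 0.5 -0.4 -4.6]
```

View pics/w35c.png

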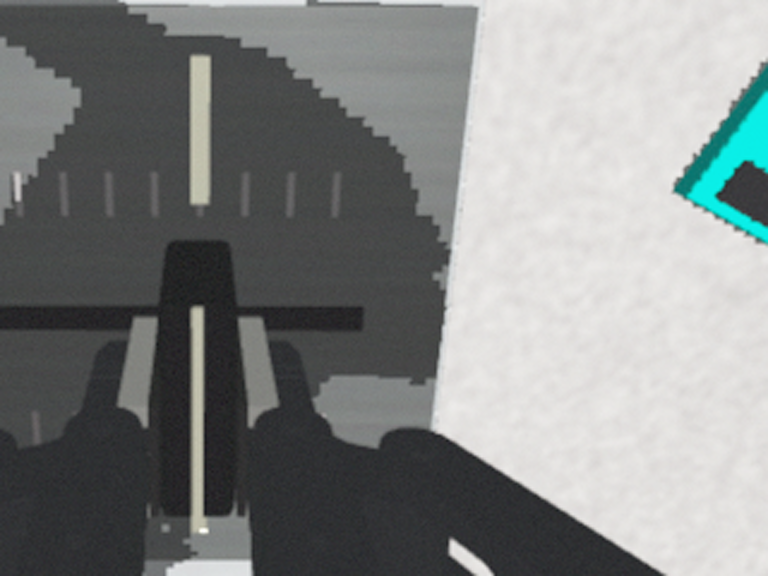

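Index line (197) now level with the long line (200). Release slowly and withdraw.

move_arm(
  motion=[
    [[0,0,0],[0,0,0],-1],
    [[0,0,0],[0,0,0],0],
    [[0,0,0],[0,0,0],0],
    [[0,0,0],[0,0,0],0],
    [[0,0,-0.5],[0,0,0],0],
    [[0,0,-1],[0,0,0],0],
    [[0,0,-1],[0,0,0],0],
    [[0,0,-1],[0,0,0],0],
    [[0,0,-1],[0,0,0],0],
    [[0,0,-1],[0,0,0],0],
    [[0,0,-1],[0,0,0],0],
    [[0,0,0],[0,0,0],0],
  ],
)

```text
time_s: 53.25
position: [0.6072, -0.2596, 0.2264]
tool_rot: [[-0.036, 0.999, -0.006], [0.999, 0.036, 0.002], [0.002, -0.006, -1.0]]
ft_force: [0.8, -1.0, 0.0]
grip_width: 0.0426
```

move_arm(
  motion=[
    [[0.5,-1,-0.5],[0,0,0],0],
    [[0.5,-1,-0.5],[0,0,0],0],
    [[0.5,-1,0],[0,0,0],0],
    [[0.5,-1,0],[0,0,0],0],
    [[0.5,-1,0],[0,0,0],0],
    [[0.5,-1,0],[0,0,0],0],
    [[0.5,-1,0],[0,0,0],0],
    [[0.5,-1,0],[0,0,0],0],
    [[0,0,0],[0,0,0],0],
    [[0,0,0],[0,0,0],0],
    [[0,0,0],[0,0,0],0],
  ],
)

```text
time_s: 54.17
position: [0.4352, -0.1808, 0.2476]
tool_rot: [[-0.036, 0.999, -0.006], [0.999, 0.036, 0.002], [0.002, -0.006, -1.0]]
ft_force: [0.3, -0.4, 0.4]
grip_width: 0.0424
```

```bash
python3 -c "
from h import *
plan([.45,-.1,.2],2.1)
d=cam('top','t40'); crop(d['img'],365,185,465,355,3.5,'t40c'); crop(d['img'],70,130,230,345,2.75,'t40u')
d=cam('scene','s40'); crop(d['img'],90,60,460,310,2.1,'s40c')
"
```

```text
t 54.17 tcp [ 0.4352 -0.1808  0.2476] w 0.0424 F [ 0.3 -0.4  0.4] q [-37.  13.  84.  -0.  83. -39.]
 rot deg [-0.32 -0.12 -0.04] units(120) [-0.0027 -0.001  -0.0003]  ydir now 2.06
 shift now-frame units(20mm) [4.   0.9  3.32]  target-frame units [4.01 0.89 3.32] world mm [ 14.8  80.8 -66.3]
```

View pics/t40c.png

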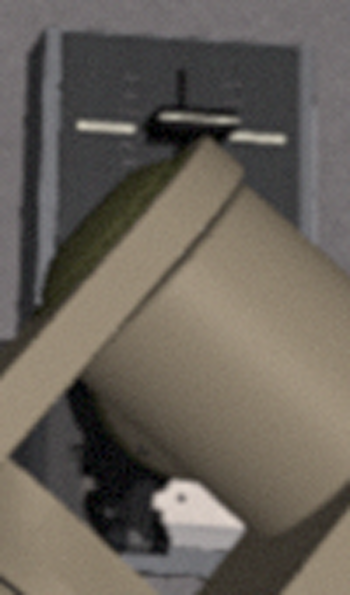

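View pics/t40u.png

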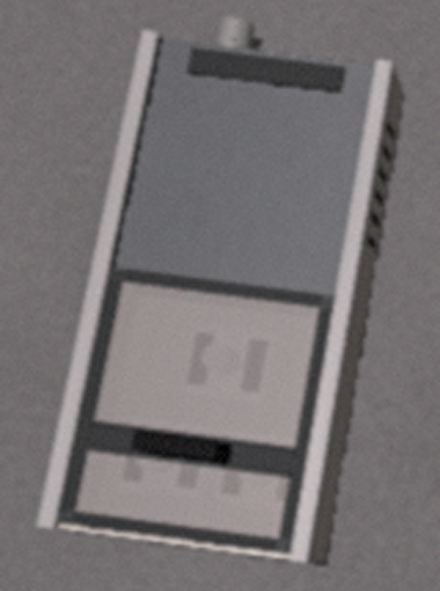

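View pics/s40c.png

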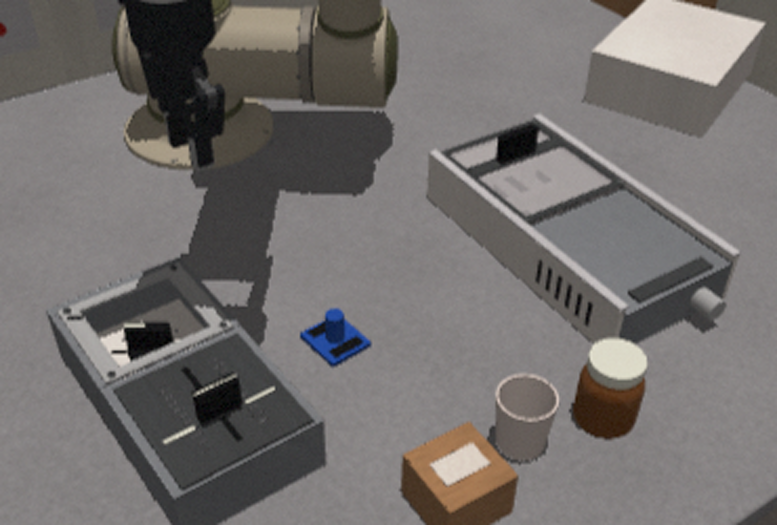

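```bash
python3 -c "
from h import *
d=cam('top')
f=lambda u,v,z: onz(d,365+u/3.5,185+v/3.5,z).round(4)
print(f(160,116,.116),f(238,121,.116)); print([f(*p,.074) for p in [(77,126),(135,128),(229,135),(286,140)]])
s=readout.observe(); print(s['ft_force'],s['qvel'].round(2))
print(job.close_job())
"
```

```text
[ 0.6074 -0.2382  0.116 ] [ 0.6092 -0.2819  0.116 ]
[array([ 0.6061, -0.1997,  0.074 ]), array([ 0.6085, -0.2335,  0.074 ]), array([ 0.6102, -0.2884,  0.074 ]), array([ 0.6108, -0.3216,  0.074 ])]
[ 0.77995087 -0.57888976 -0.35752303] [ 0.04  0.11  0.05  0.   -0.05 -0.06]
the job is handed in; nothing more can be done
None
```

I did every step in the order you set and handed the job in at about 54 s of the 210 s allowed. The hand-in reported no verdict.

**What I did:** I slid the hatch open to its end stop and stood all three aluminium carriers upright on the chamber floor. I then shut the hatch, turned the knob about 113° clockwise to the long black mark, and moved the fader to the long white lines. I did not touch the blue and turquoise look-alikes, the jar, the carton or the cup.

**Last checks:**
- **Hatch:** it travelled 180 mm from one stop to the other and pressed against the shut stop at over 20 N. The last top view shows it closed, with the sample strips visible through the plate. It had started about 7–8 mm open.
- **Carriers:** all three stood upright inside before I shut the hatch. I saw no sign that any had shifted later, although the grip bar partly hides the two nearer ones.
- **Knob:** after I let go, the close-up showed the pointer in line with both black marks, to about 1–2°. The arm hid the knob in the last top view.
- **Fader:** the index measured at x = 0.608 m against about 0.609 m for the lines, so within about 1 mm. The limit is 5.5 mm.
- **Robot:** the gripper was clear of everything at hand-in, with force readings at noise level.

**Disagreement:** the wrist camera read 3–5 mm differently from the top camera in one direction, so I averaged the two or relied on the grasp to centre itself.

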